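# Seat a sample jar against the shaker's posts and bring down the hold-down

## Task

Get the wide sample jar ready for shaking: if the hold-down arm is in the way, swing it up first; then, with the arm still up off the jar, gently nudge the jar across the platform until its side rests against both steel locating posts. Then swing the hold-down arm over and press its sprung rubber pad a few millimetres down onto the lid, without banging it, and leave it clamped there with the jar still against both posts. Leave the small jar and the amber bottle that share the platform where they are.

Things in the scene. Friction and masses are not known exactly. Their poses are not given: they have to be found in the camera images.
- shaker: low bench shaker, fixed: a flat square aluminium platform 360 x 360 mm, top 50 mm above the bench. Origin on the bench under the platform's centre, z up. In its frame the nest centre is at x = +60 mm, y = 0; the jar enters the nest travelling along +x, the -x side is open. The hold-down's bracket (36 x 30 mm, 50 mm square foot, 96 mm tall) stands at x = 60, y = +99 mm; nothing else is fixed on it
- nest (a point): nest centre on the platform's top: where the centre of the jar's underside lies when its side touches both posts (54 mm to each post's axis). Axes as the shaker's
- post_left (a point): foot, on the platform's top, of the locating post at 45 degrees to the +y side of the nest's +x direction: upright steel, 16 mm diameter, round top 40 mm above the platform
- post_right (a point): the same for the other post, 45 degrees to the -y side
- jar: the widest jar on the platform, loose: clear glass with a flat dark screw lid; glass 92 mm diameter up to 42 mm, lid 88 mm diameter, lid top 60 mm above its underside. 0.28 to 0.56 kg. Too wide to grasp; it slides on its base when pushed low. Origin at the centre of its underside, z up
- hold_down (a joint): hold-down arm's angle, rad: 0 = lowest (nest empty; pad about 38 mm above the platform, blocking the jar), 0.23 = pad just touches the lid of a nested jar, 0.15 = level, pad's spring fully pressed, 1.72 = upright, 2.3 = fully open. Stiff hinge: the arm stays where it is left, may start at any angle, needs about 4 N at the handle to move. Above about 1.9 it is out of a tool's way
- hinge (a point): point on the hold-down's hinge axis in the arm's mid-plane, 85 mm above the platform; the axis is level and runs along the shaker's x. The level arm reaches from here along the shaker's -y, across the nest; opening lifts it up and over towards +y
- handle (a point): middle of the arm's handle, where to take hold of it: a dark cylinder, 24 mm diameter and 56 mm long, level and parallel to the hinge axis, standing out to the shaker's +x side of the arm's free end. 180 mm from the hinge axis and 40 mm to +x of the arm's mid-plane. It turns freely on its pin, so a held handle needs no turning of the hand. The arm is a steel bar 18 mm wide, 14 mm thick
- pad (a point): centre of the lower face of the rubber pad (28 mm diameter) on a sprung spindle under the arm, 95 mm along the arm from the hinge and 33 mm below its centre line; the spring gives 8 mm, 0.5 N per mm. Pressed down a few mm, the stiff arm keeps the pad pressing when let go
- small_jar: small glass jar with a paper label and dark cap, 50 mm across and 55 mm tall, standing on the platform; a bystander. Origin at the centre of its underside
- amber_vial: slim amber bottle, 40 mm across and 75 mm tall, standing on the platform; a bystander. Origin at the centre of its underside
Not all that is in view belongs to the job. What is shaped like the jar but yellow is not meant.

How it is judged:
By the outcome, as a careful person would: the job done as asked, in the order asked, and still so for the second after the job is handed in, with the robot touching nothing.
It also fails if it takes over 72 s, if anything falls off the work surface, if the arm or the gripper's body presses on something with over 40 N, if the wrist force passes 120 N, or if a joint passes its speed limit or range.

## Robot

A 6-joint arm with a two-finger parallel gripper is mounted at the origin on the work surface. World frame = base frame: x ahead of the robot, y to its left, z up, the work surface at z = 0. Lengths are in m, angles in rad, forces in N, time in s.
With the tool pointing down it reaches from about 0.25 to 0.775 m from the base axis. Payload 4 kg.
Tool frame: the origin (TCP) lies midway between the tips of the shut fingers; the grasp point (between the pads) lies 19 mm behind it (ctrl.grasp_offset is the distance from the TCP to the grasp point, in m); z points along the fingers, y is the direction in which the jaws open and shut (so a half turn about z gives the same grasp; the last joint's range is limited). The gripper opens to 85 mm and grips with 20 to 120 N. Pads are 22 mm wide; open, the fingers measure 114 mm over their backs; the gripper's body (76 mm by 85 mm) begins 54 mm behind the grasp point. The pads swing forward as they close: fully open they stand 13 mm farther back than shut.
Start: joints at [-1.45, 0.087, 1.371, -0, 1.684, -0.103], TCP at [0.122, -0.536, 0.206] pointing down, gripper open.
Joint ranges: [-3.1, 3.1], [-0.76, 2.03], [0.27, 2.55], [-1.08, 4.22], [0.17, 2.65], [-2.57, 2.57]. Speed limits (rad/s): [2.79, 2.79, 3.14, 3.14, 3.14, 3.14].

## Interface

Orientations are given as a unit quaternion [x, y, z, w].
In Python, from plant import ctrl gives the robot as it stands. The module is installed in compiled form; this text tells all that it offers.
- The arm moves only by the tool move_arm, never from a script. Its argument "targets" is one flat list of numbers, 7 for each row, row after row: the shift along the tool's x, y, z in m, then the turn, a rotation vector about the tool's x, y, z in degrees, then the finger opening in m, from 0 to 0.0854. In form: [tx, ty, tz, wx, wy, wz, hand, tx, ty, tz, wx, wy, wz, hand, ...]. A call has 1 to 12 rows; each row is the pose to reach, as a shift and turn from the pose commanded when the call began, along the tool's axes at that moment; what a row does not reach only later rows make up. A row lasts 1/12 s, in which the tool goes at most 41.7 mm and 7.16 degrees, less where a joint would pass 70% of its speed; a pose out of reach is approached as far as the arm can. A call with a gripper value outside its range is refused whole. The fingers move at their own pace and stop on an object; "squeeze" is the grip in N (left out, the last holds). Time passes only in rows, so rows that repeat a pose let the fingers close. It gives the time, the measured TCP pose, the force and the opening at its end, in the units of the state.
- ctrl.get_obs(): the state, without advancing time (a new reading comes with each control period).
- ctrl.read_camera(name): name is "side" or "top" or "wrist"; returns a dict with "frame" (384x512x3 uint8, blue, green, red), "fx", "fy", "cx", "cy" (pixels), "D" ([k1, k2, p1, p2, k3] as OpenCV has them; the pictures are not rectified), "view" (4x4, takes a point from world to camera coordinates). Camera axes: x right, y up, looking along -z (the intrinsics and any distortion apply to the point x, -y, -z); pixel columns grow to the right and rows downward; lengths in m; the calibration is good to about 2 mm. A picture is of the moment at which its call begins. There is no depth.
- ctrl.hand_in(): hands the job in, once; it reports no verdict.
The state is a dict: "time": time; "joints": joint angles; "joint_vel": joint speeds; "joint_efforts": joint torques, N m; "ee_pos": TCP position; "orientation": TCP orientation; "ft_force": force on the tool from outside, world axes, zero at the start; "wrist_torque": the same for the moment, N m; "width": finger opening in m.
Only numpy, scipy, OpenCV 4.12 (cv2) and the standard library are available. Lean on these libraries where they do the work, as an engineer would, in place of code of your own. Each camera call takes 0.05 s, during which the arm holds its last target.

## Working session

There is one attempt and no reset: what is moved stays moved. The work goes in short steps, Python scripts to look and compute and a tool call to move; the robot and the scene stay as the last step left them, time stands still between calls to the robot, and variables do not carry over. Pictures are saved under pics/ and viewed, and the job is handed in when it is done.

Besides the shell and the picture viewer there is one more tool, called after ">>>" by a JSON object that holds its "method" and its "body", one argument or row to a line. move_arm: Moves the arm, as the interface text tells. Its arguments: {"type":"object","properties":{"targets":{"type":"array","items":{"type":"number"}},"squeeze":{"type":"number"}},"required":["targets"]}

```bash
mkdir -p pics; cat > h.py <<'E'
import numpy as np, cv2
from plant import ctrl
from scipy.spatial.transform import Rotation as R
def cam(n):
    c=ctrl.read_camera(n); c['K']=np.array([[c['fx'],0,c['cx']],[0,c['fy'],c['cy']],[0,0,1]]);c['D']=np.array(c['D'],float);c['view']=np.array(c['view']);return c
def ray(c,u,v):
    p=cv2.undistortPoints(np.array([[[u,v]]],float),c['K'],c['D'])[0,0]
    d=np.array([p[0],-p[1],-1.]);V=c['view'];Rm=V[:3,:3]
    return -Rm.T@V[:3,3], Rm.T@(d/np.linalg.norm(d))
def onz(c,u,v,z):
    o,d=ray(c,u,v);return o+d*(z-o[2])/d[2]
def proj(c,P):
    P=np.atleast_2d(P);q=P@c['view'][:3,:3].T+c['view'][:3,3]
    return cv2.projectPoints(q*[1,-1,-1],np.zeros(3),np.zeros(3),c['K'],c['D'])[0][:,0]
def tri(c1,p1,c2,p2):
    o1,d1=ray(c1,*p1);o2,d2=ray(c2,*p2)
    A=np.array([d1,-d2]).T;t=np.linalg.lstsq(A,o2-o1,rcond=None)[0]
    a=o1+t[0]*d1;b=o2+t[1]*d2;return (a+b)/2,np.linalg.norm(a-b)
def pose():
    o=ctrl.get_obs();return np.array(o['ee_pos']),R.from_quat(o['orientation'])
def rel(P,Rt=None):
    p,r=pose();s=r.inv().apply(np.array(P)-p);w=np.zeros(3) if Rt is None else (r.inv()*Rt).as_rotvec(degrees=True)
    return s.round(4),w.round(2)
E
python3 - <<'E'
from h import *
for n in("side","top","wrist"):
    c=cam(n);cv2.imwrite(f'pics/{n}0.png',c['frame']);print(n,c['view'].round(3).tolist(),c['fx'],c['D'])
o=ctrl.get_obs();print(o)
E
```

```text
side [[-0.942, -0.336, 0.011, 0.469], [0.207, -0.552, 0.808, -0.175], [-0.266, 0.763, 0.59, -1.187], [0.0, 0.0, 0.0, 1.0]] 484.71208348955173 [0.04857361 0.         0.         0.         0.        ]
top [[-0.028, -0.998, -0.048, 0.076], [0.986, -0.036, 0.161, -0.483], [-0.162, -0.043, 0.986, -0.789], [0.0, 0.0, 0.0, 1.0]] 363.70938819551975 [-0.09513348  0.          0.          0.          0.        ]
wrist [[0.223, -0.975, -0.002, -0.549], [0.939, 0.215, -0.267, 0.034], [0.261, 0.057, 0.964, -0.378], [0.0, 0.0, 0.0, 1.0]] 266.28807491202195 [-0.06019277  0.          0.          0.          0.        ]
{'time': 0.15, 'joints': array([-1.45010364e+00,  8.78379064e-02,  1.37192402e+00, -1.01748715e-05,
        1.68359384e+00, -1.03148995e-01]), 'joint_vel': array([ 0.00065142, -0.00161628, -0.00249824,  0.0005167 ,  0.00055382,
        0.00080799]), 'joint_efforts': array([ 1.10767232e-03, -3.52373171e+01, -3.13679087e+01, -2.08224237e-04,
        8.03505129e-03, -2.44331881e-05]), 'ee_pos': array([ 0.12200153, -0.53586068,  0.20497067]), 'orientation': array([ 9.93743075e-01,  1.11686720e-01, -1.27882097e-05, -8.81480272e-04]), 'ft_force': array([-0.22550861,  0.36802416,  0.49351778]), 'wrist_torque': array([ 0.00976838, -0.04570999,  0.01111327]), 'width': 0.08536327257257521}
```

```bash
ls pics
```

```text
side0.png
top0.png
wrist0.png
```

View pics/side0.png

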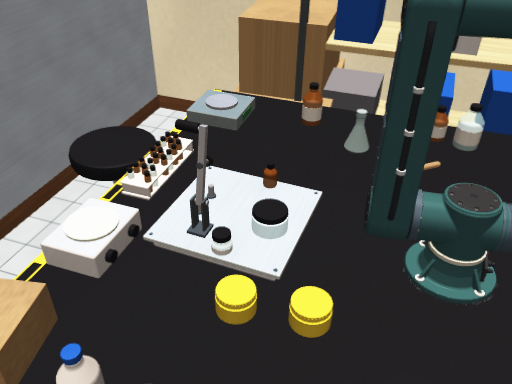

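View pics/top0.png

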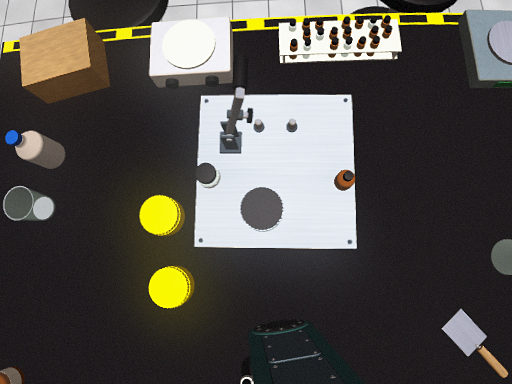

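View pics/wrist0.png

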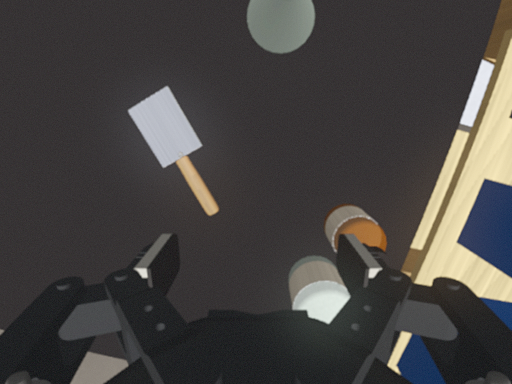

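Candidates for the jar: the dark-lidded wide jar at top (262,209) / side (270,217); the small dark-capped jar at top (207,173); the yellow jars at top (160,215) and (170,287), which are excluded. I choose (262,209). The hold-down looks near upright, handle at top (239,70) / side (188,126).

```bash
python3 - <<'E'
from h import *
t=cam('top');s=cam('side')
f=t['frame'];g=cv2.resize(f[60:260,180:370],None,fx=4,fy=4,interpolation=cv2.INTER_CUBIC)[:, :800];g=cv2.resize(f[70:260,180:370],(600,600));cv2.imwrite('pics/tc.png',g)
f=s['frame'];cv2.imwrite('pics/sc.png',cv2.resize(f[100:275,140:330],(651,600)))
# platform quad
g=t['frame'];m=((g.min(2)>140)).astype(np.uint8);m=cv2.morphologyEx(m,cv2.MORPH_CLOSE,np.ones((9,9)))
cs=cv2.findContours(m,0,2)[0]
c=[c for c in cs if cv2.pointPolygonTest(c,(300,200),False)>0][0]
pts=cv2.undistortPoints(c.astype(float),t['K'],t['D'])
w=np.array([onz(t,*p[0],.05)[:2] for p in c.astype(float)])
r=cv2.minAreaRect(w.astype(np.float32));print('plat',r)
print(cv2.boundingRect(c))
# jar lid
m=((g.max(2)<100)).astype(np.uint8);
cs=cv2.findContours(m,1,2)[0]
for c in cs:
    if cv2.contourArea(c)>60 and 190<c[:,0,0].mean()<360 and 90<c[:,0,1].mean()<250:
        e=cv2.minEnclosingCircle(c);
        print(e,cv2.contourArea(c))
for n,u,v,z in [('jar',262,209,.11),('small',206,173,.105),('amber',345,177,.125)]: print(n,onz(t,u,v,z))
E
```

```text
plat ((0.5471389889717102, 0.021776556968688965), (0.36051109433174133, 0.37650594115257263), 87.60214233398438)
(194, 88, 163, 161)
((261.47491455078125, 208.10572814941406), 20.92152214050293) 1275.0
((347.5769348144531, 175.9423065185547), 5.504429340362549) 75.0
((231.6851806640625, 123.25926208496094), 26.36119270324707) 529.0
((275.89019775390625, 174.0049591064453), 109.79113006591797) 24358.0
((257.0, 212.5), 305.9187927246094) 168436.5
jar [0.43874069 0.05172654 0.11      ]
small [0.52086892 0.16961651 0.105     ]
amber [ 0.49697465 -0.12099846  0.125     ]
```

View pics/tc.png

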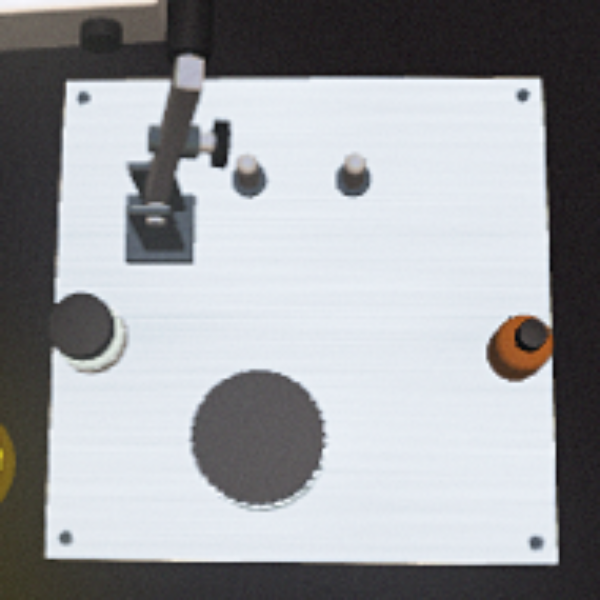

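View pics/sc.png

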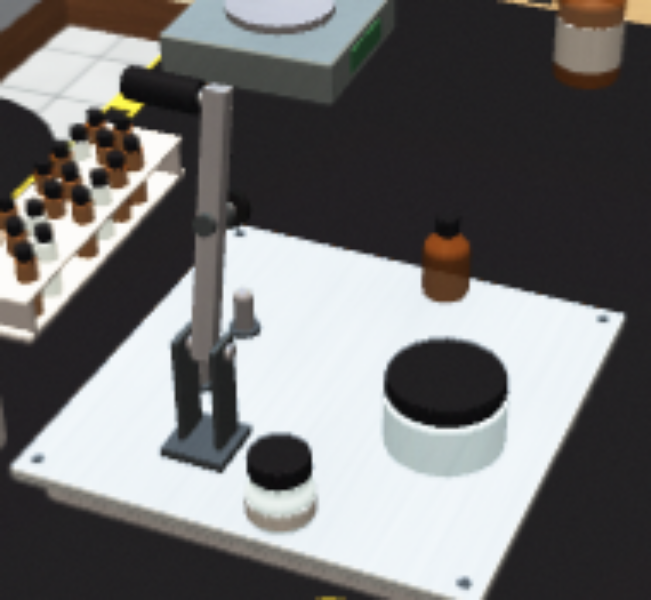

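```bash
python3 - <<'E'
from h import *
t=cam('top');s=cam('side')
T=lambda u,v:(180+u/600*190-.34,70+v/600*190-.34); S=lambda u,v:(140+u*190/651-.35,100+v*175/600-.35)
B=[onz(t,*T(*p),.05)[:2] for p in [(84,98),(523,95),(537,543),(66,539)]]
B=np.array(B);print(B.round(4).tolist(),[np.linalg.norm(B[i]-B[i-1]).round(4) for i in range(4)])
cen=B.mean(0);xa=(B[0]+B[1]-B[2]-B[3]);xa/=np.linalg.norm(xa);ya=(B[0]+B[3]-B[1]-B[2]);ya/=np.linalg.norm(ya)
print('cen',cen,'yaw',np.degrees(np.arctan2(xa[1],xa[0])),np.degrees(np.arctan2(-ya[0],ya[1])))
# side view corners
for p in [(240,233),(602,318),(463,582),(37,458)]: print('side bolt',onz(s,*S(*p),.05))
# posts
for p in [(247,160),(353,159)]: print('post top',onz(t,*T(*p),.088))
print('post L tri',)
yaw=np.arctan2(xa[1]-ya[0]*1,xa[0]+ya[1]);ex=np.array([np.cos(yaw),np.sin(yaw)]);ey=np.array([-ex[1],ex[0]])
W=lambda x,y,z:np.r_[cen+x*ex+y*ey,.05+z]
print('yaw',np.degrees(yaw),'nest',W(.06,0,0),'hinge',W(.06,.099,.085))
print('posts',W(.06+.0382,.0382,.04),W(.06+.0382,-.0382,.04))
# handle & arm end tri
print('armend',tri(t,T(191,72),s,S(217,92)))
for a in (1.5,1.6,1.7,1.8,1.9,2.0,2.1):
    th=a-.15
    y=.099-.18*np.cos(th);z=.085+.18*np.sin(th)
    e=W(.06,y,z);h1=W(.06+.04+.028,y,z);h0=W(.1,y,z)
    print(a,'tip/handle/end',h0.round(3),[(proj(t,q)[0].round(0).tolist(),proj(s,q)[0].round(0).tolist()) for q in (e,h0,h1)])
print(T(191,72),S(217,92),S(130,82),S(200,97))
c=onz(t,261.47,208.1,.11);print('jar',c, 'in shaker',(c[:2]-cen)@ex,(c[:2]-cen)@ey)
for n,u,v,z in [('small',206,173,.105),('amber',347.6,176,.125)]:
    c=onz(t,u,v,z);print(n,c,(c[:2]-cen)@ex,(c[:2]-cen)@ey)
E
```

```text
[[0.7105, 0.1795], [0.6974, -0.1501], [0.3669, -0.1369], [0.3799, 0.1934]] [np.float64(0.3309), np.float64(0.3298), np.float64(0.3308), np.float64(0.3306)]
cen [0.53865769 0.02146863] yaw -2.3393256084309284 -2.2552600241717515
side bolt [ 0.69697272 -0.15262863  0.05      ]
side bolt [ 0.36746609 -0.13862995  0.05      ]
side bolt [0.38124648 0.19205819 0.05      ]
side bolt [0.7110939  0.17789058 0.05      ]
post top [0.64049512 0.05580965 0.088     ]
post top [ 0.63791137 -0.01889755  0.088     ]
post L tri
yaw -2.2972928163013395 nest [0.59860946 0.01906355 0.05      ] hinge [0.60257784 0.11798398 0.135     ]
posts [0.63830999 0.05570162 0.09      ] [ 0.63524753 -0.02063698  0.09      ]
armend (array([0.6016556 , 0.07336546, 0.31710279]), np.float64(0.0021902652342957745))
1.5 tip/handle/end [0.641 0.077 0.311] [([237.0, 95.0], [202.0, 130.0]), ([238.0, 73.0], [186.0, 127.0]), ([239.0, 57.0], [176.0, 124.0])]
1.6 tip/handle/end [0.642 0.095 0.314] [([226.0, 95.0], [198.0, 132.0]), ([227.0, 72.0], [183.0, 129.0]), ([228.0, 57.0], [172.0, 126.0])]
1.7 tip/handle/end [0.642 0.113 0.
[... 369 characters left out ...]
9.0, 138.0])]
2.0 tip/handle/end [0.645 0.166 0.308] [([184.0, 97.0], [183.0, 149.0]), ([185.0, 75.0], [167.0, 145.0]), ([186.0, 59.0], [155.0, 143.0])]
2.1 tip/handle/end [0.645 0.183 0.302] [([175.0, 99.0], [179.0, 155.0]), ([176.0, 76.0], [163.0, 151.0]), ([177.0, 61.0], [152.0, 149.0])]
(240.14333333333335, 92.46) (202.98333333333335, 126.48333333333333) (177.5916282642089, 123.56666666666668) (198.02173579109063, 127.94166666666666)
jar [0.44065629 0.05277104 0.11      ] in shaker -0.09917737980184886 0.02734891412570669
small [0.52086892 0.16961651 0.105     ] -0.023712911471206966 0.14731576243909794
amber [ 0.49887097 -0.12647429  0.125     ] -0.03382450693321026 -0.14941884880640552
```

The jar is upright and clear at shaker (-0.099, +0.027). The hold-down stands at about 1.48 rad, so its pad is about 120 mm above the platform and the jar passes under it. A tilted tool also keeps clear of it. Next I compute the approach behind the jar, using fingers 50 mm apart as a cradle.

```bash
cat >> h.py <<'E'
cen=np.array([.5387,.0212]);yaw=np.radians(-2.3);ex=np.array([np.cos(yaw),np.sin(yaw)]);ey=np.array([-ex[1],ex[0]])
W=lambda x,y,z:np.r_[cen+x*ex+y*ey,.05+z]
Sh=lambda p:np.array([(p[:2]-cen)@ex,(p[:2]-cen)@ey,p[2]-.05])
def Rp(d,tilt):
    d=np.r_[d,0];u=np.array([0,0,1.]);t=np.radians(tilt)
    x=-(np.cos(t)*d+np.sin(t)*u);z=np.sin(t)*d-np.cos(t)*u
    return R.from_matrix(np.array([x,np.cross(z,x),z]).T)
jar=W(-.0992,.0273,0);nest=W(.06,0,0);dv=(nest-jar)[:2];D0=np.linalg.norm(dv);dv=dv/D0
E
python3 - <<'E'
from h import *
print(jar,nest,D0,np.degrees(np.arctan2(dv[1],dv[0])))
RT=Rp(dv,15)
P=np.r_[jar[:2]-dv*.085,.2]
print(P,rel(P,RT))
p,r=pose();print(r.as_matrix().round(2))
E
```

```text
[0.44067551 0.05245908 0.05      ] [0.59865166 0.01879209 0.05      ] 0.16152377533973133 -12.030575297075835
[0.35754241 0.07017594 0.2       ] (array([ 0.3642, -0.539 ,  0.0059]), array([ -20.28,   -4.5 , -153.97]))
[[ 0.98  0.22 -0.  ]
 [ 0.22 -0.98  0.  ]
 [ 0.   -0.   -1.  ]]
```

>>> {"method": "move_arm", "body": {
  "targets": [0.08,-0.12,-0.03,-4,-1,-34,0.05,0.16,-0.24,-0.03,-8,-2,-68,0.05,0.24,-0.36,-0.03,-13,-3,-103,0.05,0.364,-0.539,-0.03,-20.3,-4.5,-154,0.05,0.364,-0.539,-0.03,-20.3,-4.5,-154,0.05,0.364,-0.539,-0.03,-20.3,-4.5,-154,0.05,0.364,-0.539,-0.03,-20.3,-4.5,-154,0.05,0.364,-0.539,-0.03,-20.3,-4.5,-154,0.05,0.364,-0.539,-0.03,-20.3,-4.5,-154,0.05,0.364,-0.539,-0.03,-20.3,-4.5,-154,0.05,0.364,-0.539,-0.03,-20.3,-4.5,-154,0.05,0.364,-0.539,-0.03,-20.3,-4.5,-154,0.05]
}}

```text
time: 1.35
ee_pos: [0.3023, -0.0695, 0.232]
orientation: [0.65, 0.755, -0.009, 0.091]
ft_force: [1.1, 0.0, 0.4]
width: 0.0501
```

```bash
python3 - <<'E'
from h import *
P=np.r_[jar[:2]-dv*.085,.2]
print(rel(P,Rp(dv,15)),ctrl.get_obs()['joints'].round(2))
E
```

```text
(array([0.1338, 0.0727, 0.0199]), array([ -8.98,  -1.95, -68.51])) [-0.31 -0.6   1.87 -0.09  1.71 -0.48]
```

>>> {"method": "move_arm", "body": {
  "targets": [0.134,0.073,0.02,-9,-2,-68.5,0.05,0.134,0.073,0.02,-9,-2,-68.5,0.05,0.134,0.073,0.02,-9,-2,-68.5,0.05,0.134,0.073,0.02,-9,-2,-68.5,0.05,0.134,0.073,0.02,-9,-2,-68.5,0.05,0.134,0.073,0.02,-9,-2,-68.5,0.05,0.134,0.073,0.02,-9,-2,-68.5,0.05,0.134,0.073,0.02,-9,-2,-68.5,0.05,0.134,0.073,0.02,-9,-2,-68.5,0.05,0.134,0.073,0.02,-9,-2,-68.5,0.05,0.134,0.073,0.02,-9,-2,-68.5,0.05,0.134,0.073,0.02,-9,-2,-68.5,0.05]
}}

```text
time: 2.35
ee_pos: [0.3584, 0.0682, 0.1995]
orientation: [0.108, 0.986, -0.013, 0.129]
ft_force: [-0.5, -0.4, 0.1]
width: 0.0501
```

```bash
python3 - <<'E'
from h import *
P=np.r_[jar[:2]-dv*.085,.2]
print(rel(P,Rp(dv,15)),ctrl.get_obs()['joints'].round(2),ctrl.get_obs()['ee_pos'])
P[2]=.068;print(rel(P,Rp(dv,15)))
for n in('side','top','wrist'): cv2.imwrite(f'pics/{n}1.png',cam(n)['frame'])
E
```

```text
(array([ 0.001 ,  0.0017, -0.0008]), array([-0.04, -0.11, -0.45])) [ 0.11 -0.54  1.91 -0.08  1.52 -1.25] [0.35837004 0.06823884 0.19946677]
(array([0.035 , 0.0015, 0.1267]), array([-0.04, -0.11, -0.45]))
```

View pics/top1.png

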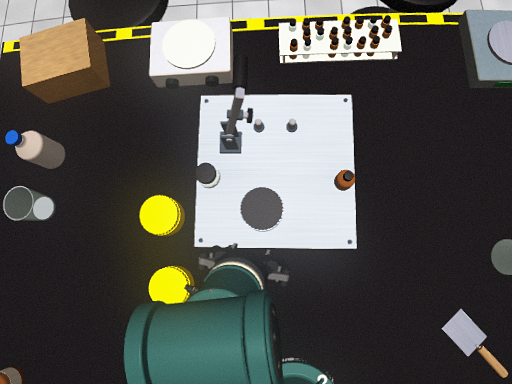

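View pics/side1.png

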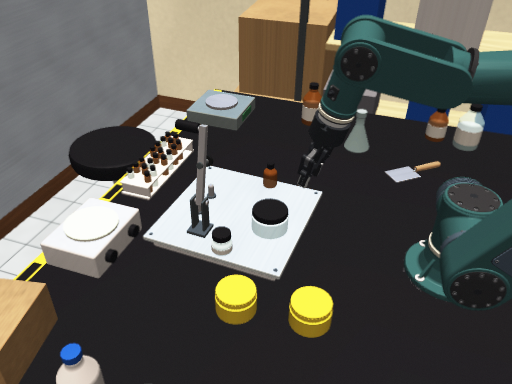

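Top: the gripper is behind the jar, clear of the yellow jars; jar still at (262,209). Descend behind it.

>>> {"method": "move_arm", "body": {
  "targets": [0.018,0.0015,0.063,0,0,0,0.05,0.035,0.0015,0.12,0,0,0,0.05,0.035,0.0015,0.127,0,0,0,0.05,0.035,0.0015,0.127,0,0,0,0.05,0.035,0.0015,0.127,0,0,0,0.05,0.035,0.0015,0.127,0,0,0,0.05,0.035,0.0015,0.127,0,0,0,0.05]
}}

```text
time: 3.08
ee_pos: [0.3608, 0.0706, 0.0719]
orientation: [0.107, 0.985, -0.013, 0.132]
ft_force: [0.0, -0.7, 1.4]
width: 0.0498
```

```bash
python3 - <<'E'
from h import *
p,r=pose();print(p,ctrl.get_obs()['ft_force'],(jar-p)[:2]@dv, (jar-p)[:2]@np.array([-dv[1],dv[0]]))
for d in (.0,.05,.1,.15,.1615): print(d,rel(np.r_[jar[:2]+dv*(d-.05),.068],Rp(dv,15)))
s=cam('side');t=cam('top');f=s['frame'];cv2.imwrite('pics/sc2.png',cv2.resize(f[100:275,140:350],(720,600)))
E
```

```text
[0.36075221 0.07057509 0.07194678] [ 0.02481993 -0.68023872  1.39789744] 0.0819438976751348 -0.0010594106128152174
0.0 (array([-0.0298, -0.0009,  0.0122]), array([ 0.09,  0.27, -0.33]))
0.05 (array([-0.078 , -0.0006,  0.0254]), array([ 0.09,  0.27, -0.33]))
0.1 (array([-0.1263, -0.0004,  0.0385]), array([ 0.09,  0.27, -0.33]))
0.15 (array([-1.745e-01, -1.000e-04,  5.170e-02]), array([ 0.09,  0.27, -0.33]))
0.1615 (array([-1.856e-01, -1.000e-04,  5.470e-02]), array([ 0.09,  0.27, -0.33]))
```

View pics/sc2.png

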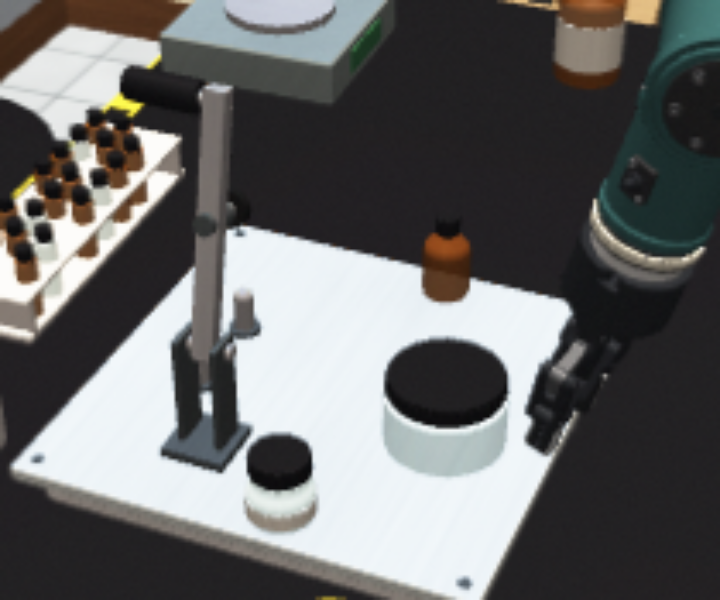

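Fingers are at side crop (550,440), low behind the jar and not touching. Start the gentle push along the line to the nest.

>>> {"method": "move_arm", "body": {
  "targets": [-0.0097,0,0.0026,0,0,0,0.05,-0.0174,0,0.0047,0,0,0,0.05,-0.0222,0,0.006,0,0,0,0.05,-0.0251,0,0.0067,0,0,0,0.05,-0.028,0,0.0075,0,0,0,0.05,-0.0309,0,0.0083,0,0,0,0.05,-0.0338,0,0.0091,0,0,0,0.05,-0.0367,0,0.0098,0,0,0,0.05,-0.0396,0,0.0106,0,0,0,0.05,-0.0425,0,0.0114,0,0,0,0.05,-0.0454,0,0.0122,0,0,0,0.05,-0.0483,0,0.0129,0,0,0,0.05]
}}

```text
time: 4.18
ee_pos: [0.4058, 0.06, 0.0671]
orientation: [0.106, 0.986, -0.013, 0.127]
ft_force: [-4.1, 2.6, 2.5]
width: 0.0502
```

```bash
cat >> h.py <<'E'
def jarnow(t):
    g=t['frame'];m=((g.max(2)<100)).astype(np.uint8);m[:90]=0
    for c in cv2.findContours(m,1,2)[0]:
        (u,v),r=cv2.minEnclosingCircle(c)
        if 17<r<24 and cv2.contourArea(c)>900: return (u,v,r),onz(t,u,v,.11)
    return None
E
python3 - <<'E'
from h import *
p,r=pose();print(p,ctrl.get_obs()['ft_force'],(jar-p)[:2]@dv, (jar-p)[:2]@np.array([-dv[1],dv[0]]))
s=cam('side');t=cam('top');f=s['frame'];cv2.imwrite('pics/sc3.png',cv2.resize(f[100:275,140:350],(720,600)))
cv2.imwrite('pics/top3.png',cv2.resize(t['frame'][70:290,150:390],(654,600)))
j=jarnow(t);print(j, j and Sh(j[1]))
E
```

```text
[0.40581278 0.06001503 0.06710833] [-4.14507429  2.56265112  2.46466283] 0.035671942381012706 -0.00012342241461724417
((161.38796997070312, 214.87759399414062, 23.70733070373535), array([0.43321339, 0.26457906, 0.11      ])) [-0.11516886  0.23894963  0.06      ]
```

View pics/top3.png

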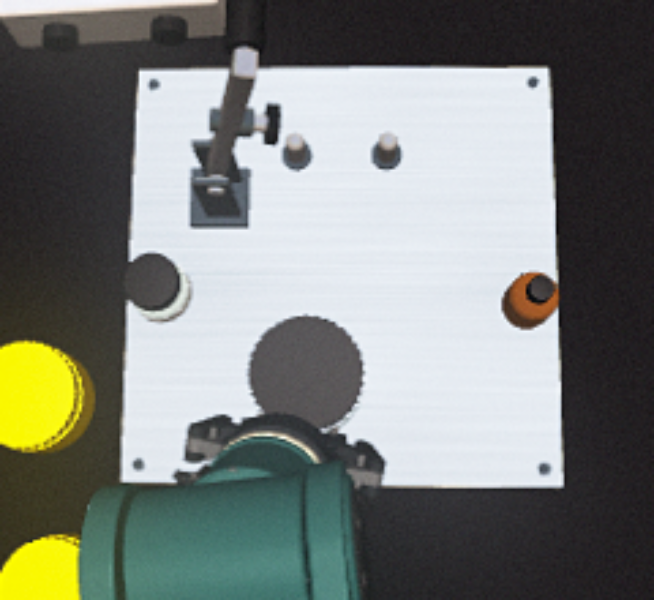

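View pics/sc3.png

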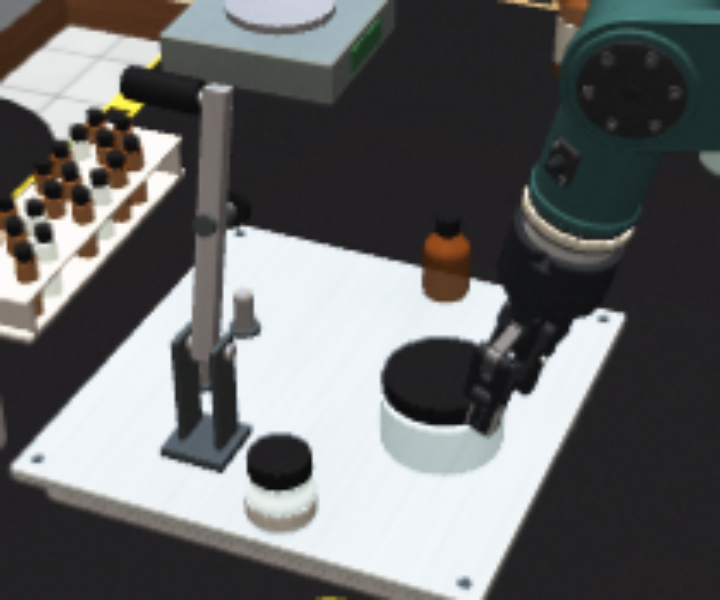

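```bash
cat >> h.py <<'E'
def lidfit(t,box):
    # circle fit to lid's front edge (platform-dark boundary), front arc only
    from scipy.optimize import least_squares
    g=t['frame'].max(2).astype(int);u0,u1,v0,v1=box;W_=[]
    for u in range(u0,u1):
        col=g[v0:v1,u]
        k=np.where((col[:-1]>=120)&(col[1:]<120))[0]
        if len(k): 
            k=k[0];f=(col[k]-120)/(col[k]-col[k+1]);W_.append(onz(t,u,v0+k+f,.11)[:2])
    W_=np.array(W_)
    f=lambda q:np.hypot(*(W_-q).T)-.044
    s=least_squares(f,W_.mean(0)-[.03,0],loss='soft_l1',f_scale=.001);return s.x,len(W_),np.abs(s.fun).mean()
E
python3 - <<'E'
from h import *
t=cam('top');q=lidfit(t,(245,280,170,215));p,_=pose();print(q,Sh(np.r_[q[0],.05]),(q[0]-p[:2])@dv,(q[0]-p[:2])@[-dv[1],dv[0]])
E
```

```text
(array([0.4437013 , 0.05192543]), 35, np.float64(0.000396340823082452)) [-0.09615524  0.0268882   0.        ] 0.038139909691953966 3.154730852016679e-05
```

>>> {"method": "move_arm", "body": {
  "targets": [-0.0029,0,0.0008,0,0,0,0.05,-0.0068,0,0.0018,0,0,0,0.05,-0.0106,0,0.0028,0,0,0,0.05,-0.0145,0,0.0039,0,0,0,0.05,-0.0184,0,0.0049,0,0,0,0.05,-0.0222,0,0.006,0,0,0,0.05,-0.0261,0,0.007,0,0,0,0.05,-0.03,0,0.008,0,0,0,0.05,-0.0338,0,0.0091,0,0,0,0.05,-0.0377,0,0.0101,0,0,0,0.05,-0.0415,0,0.0111,0,0,0,0.05,-0.0454,0,0.0122,0,0,0,0.05]
}}

```text
time: 5.33
ee_pos: [0.4527, 0.0494, 0.0673]
orientation: [0.107, 0.986, -0.014, 0.129]
ft_force: [-3.1, 1.6, 0.2]
width: 0.0504
```

>>> {"method": "move_arm", "body": {
  "targets": [-0.0039,0,0.001,0,0,0,0.05,-0.0077,0,0.0021,0,0,0,0.05,-0.0116,0,0.0031,0,0,0,0.05,-0.0155,0,0.0041,0,0,0,0.05,-0.0193,0,0.0052,0,0,0,0.05,-0.0232,0,0.0062,0,0,0,0.05,-0.027,0,0.0072,0,0,0,0.05,-0.0309,0,0.0083,0,0,0,0.05,-0.0348,0,0.0093,0,0,0,0.05,-0.0386,0,0.0103,0,0,0,0.05,-0.0425,0,0.0114,0,0,0,0.05,-0.0454,0,0.0122,0,0,0,0.05]
}}

```text
time: 6.33
ee_pos: [0.4988, 0.0394, 0.0673]
orientation: [0.107, 0.986, -0.014, 0.129]
ft_force: [-3.1, 0.6, -0.2]
width: 0.05
```

```bash
python3 - <<'E'
from h import *
p,r=pose();print(p,ctrl.get_obs()['ft_force'],(nest-p)[:2]@dv-.038, (nest-p)[:2]@np.array([-dv[1],dv[0]]))
s=cam('side');t=cam('top');f=s['frame'];cv2.imwrite('pics/sc4.png',cv2.resize(f[100:275,140:350],(720,600)))
cv2.imwrite('pics/top4.png',cv2.resize(t['frame'][70:290,150:390],(654,600)))
E
```

```text
[0.49884226 0.03935795 0.06730462] [-3.10575213  0.60859032 -0.21279646] 0.06390385920372715 0.0006894756093635736
```

View pics/top4.png

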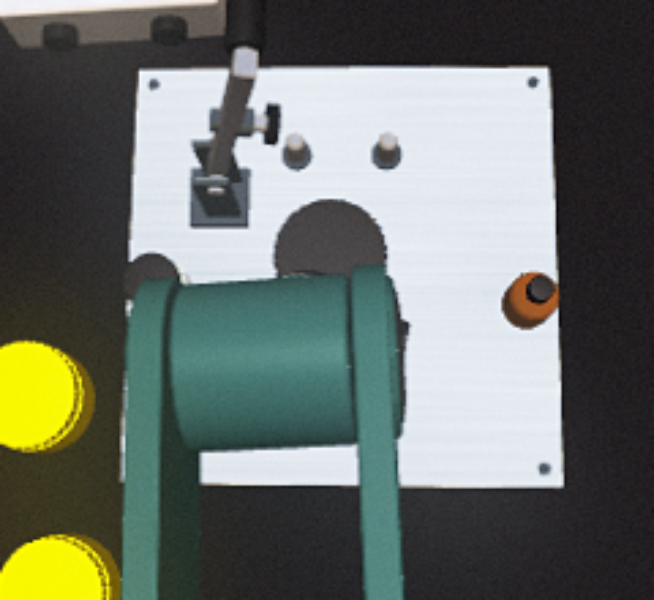

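View pics/sc4.png

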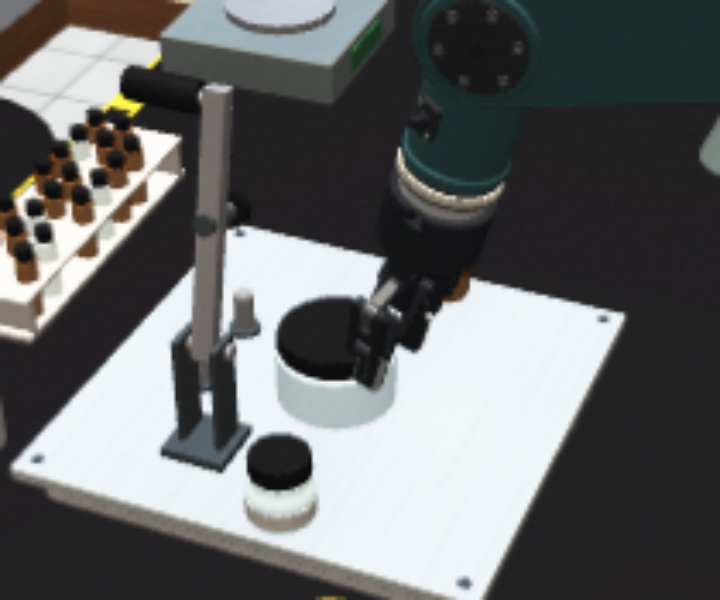

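>>> {"method": "move_arm", "body": {
  "targets": [-0.0029,0,0.0008,0,0,0,0.05,-0.0068,0,0.0018,0,0,0,0.05,-0.0106,0,0.0028,0,0,0,0.05,-0.0145,0,0.0039,0,0,0,0.05,-0.0184,0,0.0049,0,0,0,0.05,-0.0222,0,0.006,0,0,0,0.05,-0.0261,0,0.007,0,0,0,0.05,-0.03,0,0.008,0,0,0,0.05,-0.0338,0,0.0091,0,0,0,0.05,-0.0377,0,0.0101,0,0,0,0.05,-0.0415,0,0.0111,0,0,0,0.05,-0.0454,0,0.0122,0,0,0,0.05]
}}

```text
time: 7.43
ee_pos: [0.5446, 0.0293, 0.0671]
orientation: [0.107, 0.986, -0.013, 0.129]
ft_force: [-3.5, 1.0, 1.1]
width: 0.0496
```

```bash
python3 - <<'E'
from h import *
p,r=pose();print(p,ctrl.get_obs()['ft_force'],(nest-p)[:2]@dv-.038, (nest-p)[:2]@np.array([-dv[1],dv[0]]))
s=cam('side');t=cam('top');f=s['frame'];cv2.imwrite('pics/sc5.png',cv2.resize(f[100:275,140:350],(720,600)))
cv2.imwrite('pics/top5.png',cv2.resize(t['frame'][70:290,150:390],(654,600)))
E
```

```text
[0.54463047 0.02934495 0.06711973] [-3.54445331  0.96341481  1.12770846] 0.01703427462581133 0.0009387518453842952
```

View pics/top5.png

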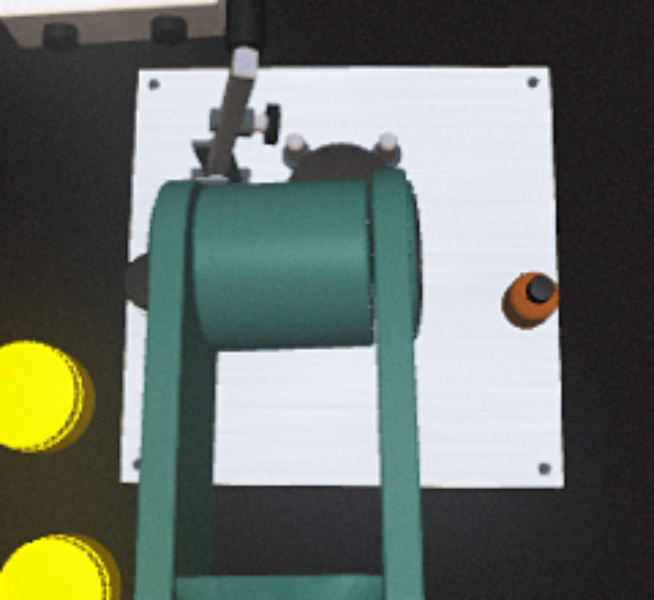

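View pics/sc5.png

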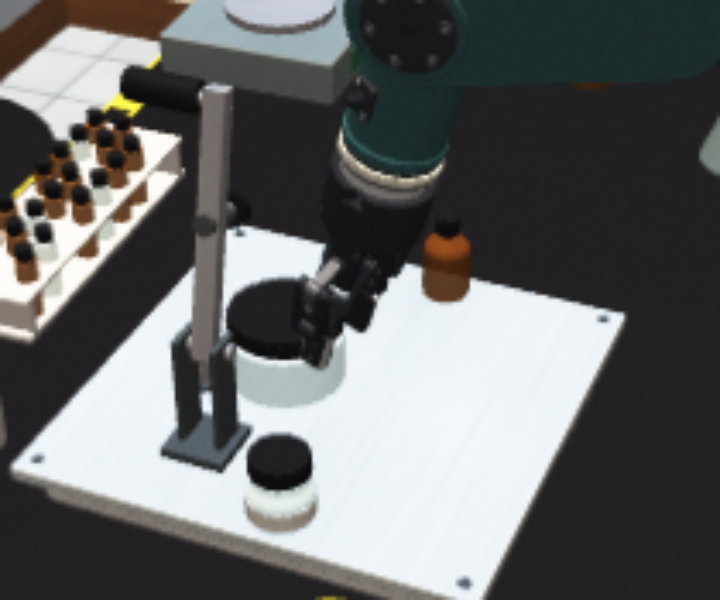

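>>> {"method": "move_arm", "body": {
  "targets": [-0.0019,0,0.0005,0,0,0,0.05,-0.0039,0,0.001,0,0,0,0.05,-0.0058,0,0.0016,0,0,0,0.05,-0.0077,0,0.0021,0,0,0,0.05,-0.0097,0,0.0026,0,0,0,0.05,-0.0111,0,0.003,0,0,0,0.05,-0.0126,0,0.0034,0,0,0,0.05,-0.014,0,0.0038,0,0,0,0.05,-0.014,0,0.0038,0,0,0,0.05,-0.014,0,0.0038,0,0,0,0.05]
}}

```text
time: 8.37
ee_pos: [0.5588, 0.0263, 0.0671]
orientation: [0.107, 0.986, -0.014, 0.129]
ft_force: [-3.4, 0.9, 1.9]
width: 0.0502
```

```bash
python3 - <<'E'
from h import *
p,r=pose();print(p,ctrl.get_obs()['ft_force'],(nest-p)[:2]@dv-.038, (nest-p)[:2]@np.array([-dv[1],dv[0]]))
t=cam('top');cv2.imwrite('pics/top6.png',cv2.resize(t['frame'][100:160,220:310],(800,533)))
E
```

```text
[0.55877512 0.02627614 0.06713414] [-3.42616088  0.87474403  1.94496449] 0.0025606434541998457 0.0009919366396579296
```

View pics/top6.png

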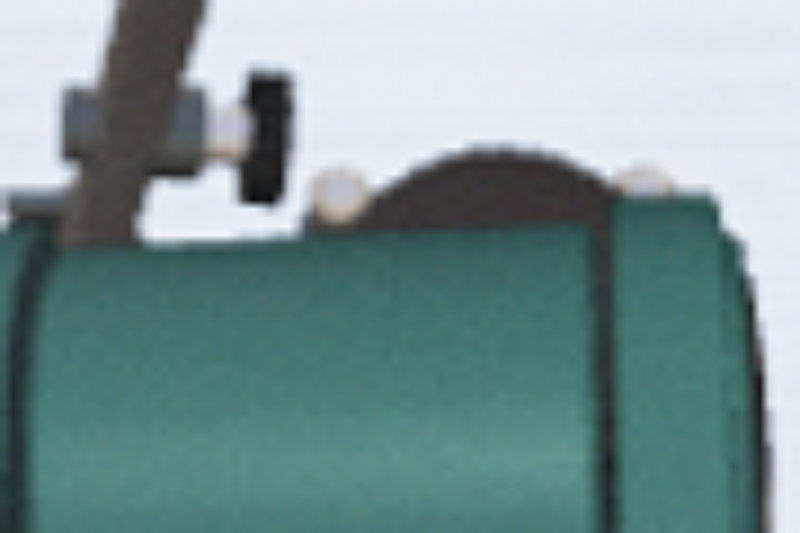

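>>> {"method": "move_arm", "body": {
  "targets": [-0.0005,0,0.0001,0,0,0,0.05,-0.001,0,0.0003,0,0,0,0.05,-0.0015,0,0.0004,0,0,0,0.05,-0.0019,0,0.0005,0,0,0,0.05,-0.0024,0,0.0007,0,0,0,0.05,-0.0024,0,0.0007,0,0,0,0.05]
}}

```text
time: 8.92
ee_pos: [0.5595, 0.0262, 0.0668]
orientation: [0.107, 0.986, -0.013, 0.127]
ft_force: [-8.3, 1.8, 5.3]
width: 0.0499
```

>>> {"method": "move_arm", "body": {
  "targets": [-0.0004,0,0.0001,0,0,0,0.05,-0.0008,0,0.0002,0,0,0,0.05,-0.0012,0,0.0003,0,0,0,0.05,-0.0012,0,0.0003,0,0,0,0.05]
}}

```text
time: 9.25
ee_pos: [0.5597, 0.0261, 0.0666]
orientation: [0.107, 0.986, -0.013, 0.126]
ft_force: [-12.3, 2.5, 7.3]
width: 0.0501
```

Seated: the force rose to 12 N with no more motion. Now I back off and look.

>>> {"method": "move_arm", "body": {
  "targets": [0.003,0,-0.0008,0,0,0,0.05,0.006,0,-0.0016,0,0,0,0.05,0.012,0,-0.0032,0,0,0,0.05,0.03,0,-0.008,0,0,0,0.05,0.06,0,-0.016,0,0,0,0.05,0.065,0,-0.055,0,0,0,0.05,0.07,0,-0.095,0,0,0,0.05,0.08,0,-0.135,0,0,0,0.05,0.11,0,-0.165,0,0,0,0.05,0.145,0,-0.185,0,0,0,0.05,0.175,0,-0.205,0,0,0,0.05,0.175,0,-0.205,0,0,0,0.05]
}}

```text
time: 10.25
ee_pos: [0.3434, 0.0739, 0.2248]
orientation: [0.106, 0.985, -0.012, 0.133]
ft_force: [0.9, -0.3, 0.6]
width: 0.0499
```

```bash
python3 - <<'E'
from h import *
p,r=pose();print(p,ctrl.get_obs()['ft_force'])
s=cam('side');t=cam('top');f=s['frame'];cv2.imwrite('pics/sc7.png',cv2.resize(f[100:275,140:350],(720,600)))
cv2.imwrite('pics/top7.png',cv2.resize(t['frame'][70:290,150:390],(654,600)))
E
```

```text
[0.34342492 0.07385803 0.22478635] [ 0.91195026 -0.33719734  0.64505394]
```

View pics/top7.png

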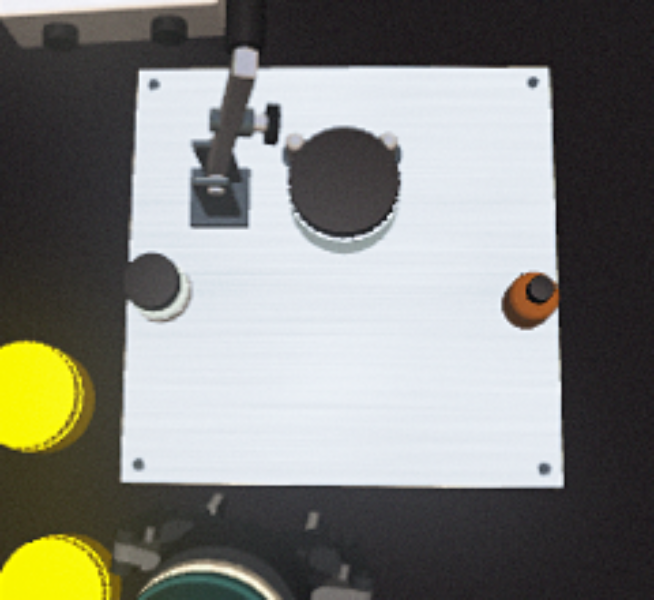

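View pics/sc7.png

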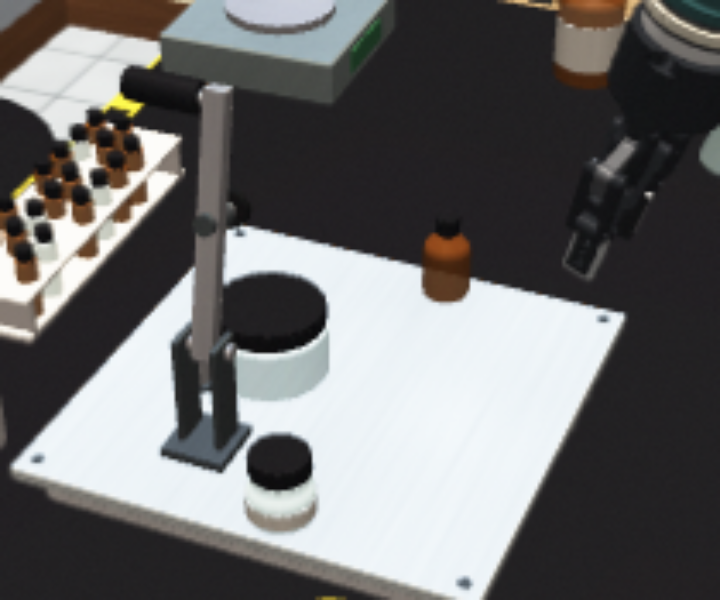

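```bash
python3 - <<'E'
from h import *
t=cam('top')
g=t['frame'].max(2);m=(g[105:170,250:302]<95).astype(np.uint8)
m=cv2.morphologyEx(m,cv2.MORPH_OPEN,cv2.getStructuringElement(cv2.MORPH_ELLIPSE,(15,15)))
c=max(cv2.findContours(m,0,2)[0],key=cv2.contourArea);(u,v),r=cv2.minEnclosingCircle(c);M=cv2.moments(m,True)
for q in ((u+250,v+105),(M['m10']/M['m00']+250,M['m01']/M['m00']+105)):
    j=onz(t,*q,.11);print(q,r,j,Sh(j))
f=t['frame'][100:150,240:310]
T=lambda u,v:(150+u*240/654-.32,70+v*220/600-.32)
for q in [(294,141),(388,140)]:
    P=onz(t,*T(*q),.088);print('post',P,np.linalg.norm(P[:2]-j[:2]),Sh(P))
E
```

```text
(275.8013286590576, 136.04953956604004) 20.452116012573242 [0.59494227 0.01744337 0.11      ] [ 0.05634773 -0.0014965   0.06      ]
(275.84658187599365, 136.3926868044515) 20.452116012573242 [0.59417031 0.01737497 0.11      ] [ 0.05557913 -0.00159583  0.06      ]
post [0.6380484  0.05656301 0.088     ] 0.058830172534043226 [0.09784919 0.03932155 0.038     ]
post [ 0.63550185 -0.02016847  0.088     ] 0.05583731152522741 [ 0.09838405 -0.03745031  0.038     ]
```

```bash
python3 - <<'E'
from h import *
t=cam('top')
for b in [(266,287,105,135)]:
    q=lidfit(t,b);print(q,Sh(np.r_[q[0],.05]))
cv2.imwrite('pics/t8.png',cv2.resize(t['frame'][108:164,246:308],(664,600),interpolation=cv2.INTER_CUBIC))
n=W(.06,0,.06);th=np.linspace(0,2*np.pi,60)
im=cv2.resize(t['frame'][108:164,246:308],(664,600),interpolation=cv2.INTER_CUBIC)
def dr(P,c):
    u=proj(t,P);u=((u-[246,108]+.5)*[664/62,600/56]).astype(int);cv2.polylines(im,[u[:,None]],True,c,1)
dr(np.array([n+.044*np.array([np.cos(a),np.sin(a),0]) for a in th]),(0,255,0))
for s in(1,-1):dr(np.array([W(.0982,s*.0382,.035)+.008*np.array([np.cos(a),np.sin(a),0]) for a in th]),(0,0,255))
cv2.imwrite('pics/t9.png',im)
E
```

```text
(array([0.59544515, 0.01751202]), 21, np.float64(0.00012443804687668625)) [ 0.05684744 -0.00140772  0.        ]
```

View pics/t9.png

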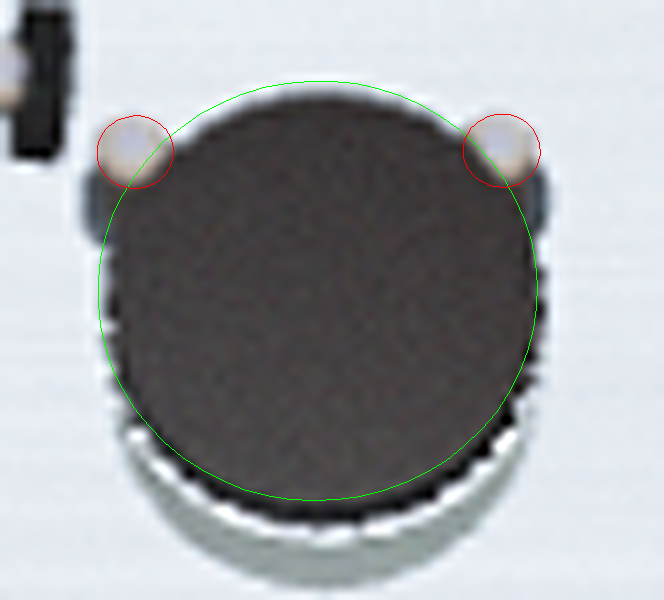

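```bash
python3 - <<'E'
from h import *
s=cam('side');b=(195,165,255,225);k=10
im=cv2.resize(s['frame'][b[1]:b[3],b[0]:b[2]],None,fx=k,fy=k,interpolation=cv2.INTER_CUBIC)
th=np.linspace(0,2*np.pi,80)
def circ(c,r):return np.array([c+r*np.array([np.cos(a),np.sin(a),0]) for a in th])
def dr(P,c):
    u=proj(s,P);u=((u-b[:2]+.5)*k).astype(int);cv2.polylines(im,[u[:,None]],True,c,1)
for (x,y),c in (((.06,0),(0,255,0)),((.0568,-.0014),(0,0,255))):
    dr(circ(W(x,y,.06),.044),c);dr(circ(W(x,y,0),.046),c)
for q in(1,-1):dr(circ(W(.0982,q*.0382,.035),.008),(255,0,0));dr(circ(W(.0982,q*.0382,0),.008),(255,0,0))
cv2.imwrite('pics/s9.png',im)
E
```

```text
(no output)
```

View pics/s9.png

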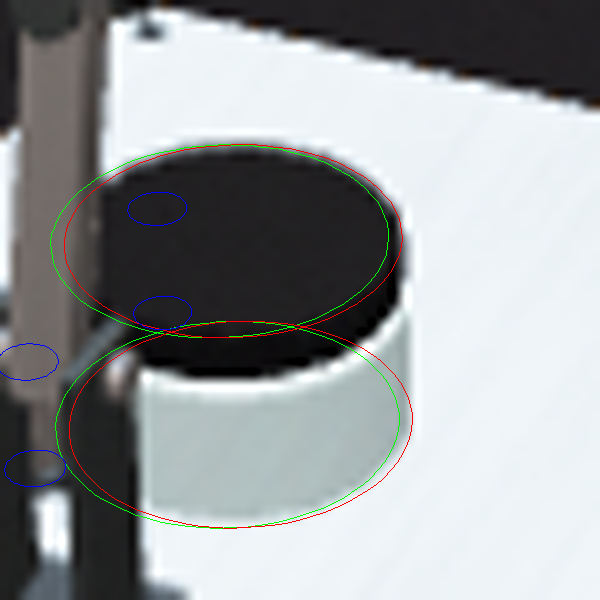

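Both views agree the lid is ~3 mm short of the nest and 1.4 mm towards -y (gap larger at the left post), so it may rest on the right post only. I'll push again with shut fingers (free to slip sideways), aimed slightly towards +y.

```bash
cat >> h.py <<'E'
a=np.radians(15-2.3);d2=np.array([np.cos(a),np.sin(a)]);J2=W(.0568,-.0014,0)
E
python3 - <<'E'
from h import *
P=np.r_[J2[:2]-d2*.085,.2];print(P,rel(P,Rp(d2,15)))
E
```

```text
[ 0.51247762 -0.00116529  0.2       ] (array([-0.1677, -0.0363,  0.0643]), array([ -6.44,  -0.19, -24.22]))
```

>>> {"method": "move_arm", "body": {
  "targets": [-0.035,-0.008,0.014,-1.6,0,-6,0,-0.07,-0.016,0.028,-3.2,0,-12,0,-0.105,-0.024,0.04,-4.8,0,-18,0,-0.14,-0.031,0.053,-6.4,0,-24.2,0,-0.168,-0.036,0.064,-6.4,0,-24.2,0,-0.168,-0.036,0.064,-6.4,0,-24.2,0,-0.168,-0.036,0.064,-6.4,0,-24.2,0,-0.168,-0.036,0.064,-6.4,0,-24.2,0]
}}

```text
time: 11.17
ee_pos: [0.5121, -0.0008, 0.1996]
orientation: [-0.109, 0.986, 0.015, 0.127]
ft_force: [-0.6, -0.0, -0.2]
width: 0.0002
```

```bash
python3 - <<'E'
from h import *
P=np.r_[J2[:2]-d2*.085,.068];print(pose()[0],rel(P,Rp(d2,15)),ctrl.get_obs()['width'])
E
```

```text
[ 0.51207836 -0.00083834  0.19964597] (array([ 0.0331, -0.0007,  0.1274]), array([ 0.09, -0.32, -0.08])) 0.0002444489257424049
```

>>> {"method": "move_arm", "body": {
  "targets": [0.011,0,0.04,0,0,0,0,0.022,0,0.08,0,0,0,0,0.03,0,0.115,0,0,0,0,0.033,-0.0007,0.127,0,0,0,0,0.033,-0.0007,0.127,0,0,0,0,0.033,-0.0007,0.127,0,0,0,0,0.033,-0.0007,0.127,0,0,0,0]
}}

```text
time: 11.75
ee_pos: [0.5145, -0.0008, 0.0728]
orientation: [-0.11, 0.985, 0.014, 0.131]
ft_force: [-0.5, -0.5, 0.1]
width: 0.0001
```

>>> {"method": "move_arm", "body": {
  "targets": [-0.0039,0,0.001,0,0,0,0,-0.0077,0,0.0021,0,0,0,0,-0.0116,0,0.0031,0,0,0,0,-0.0155,0,0.0041,0,0,0,0,-0.0184,0,0.0049,0,0,0,0,-0.0203,0,0.0054,0,0,0,0,-0.0222,0,0.006,0,0,0,0,-0.0222,0,0.006,0,0,0,0]
}}

```text
time: 12.42
ee_pos: [0.536, 0.0041, 0.07]
orientation: [-0.11, 0.986, 0.015, 0.129]
ft_force: [-0.6, 0.0, 0.3]
width: 0.0001
```

```bash
python3 - <<'E'
from h import *
p,_=pose();print(p,(J2[:2]-p[:2])@d2,(J2[:2]-p[:2])@[-d2[1],d2[0]])
s=cam('side');cv2.imwrite('pics/s10.png',cv2.resize(s['frame'][100:275,140:350],(720,600)))
E
```

```text
[0.53595067 0.00410142 0.06995484] 0.060943358925368285 2.260398808348444e-05
```

View pics/s10.png

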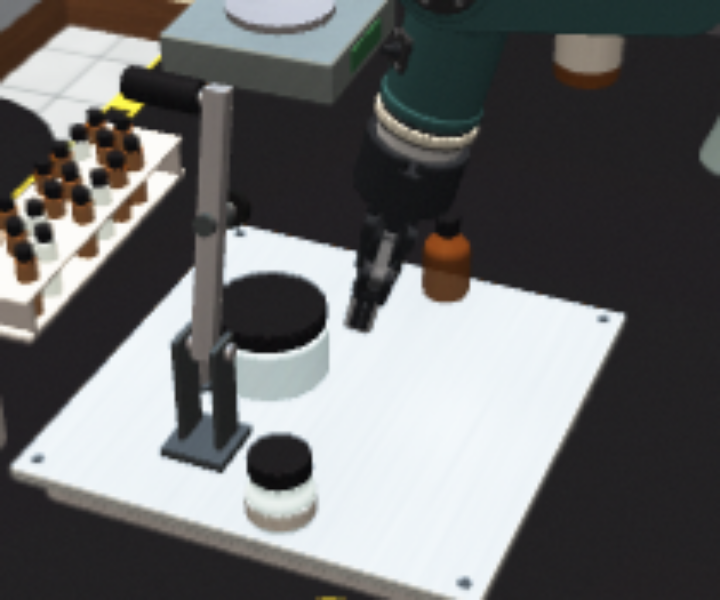

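>>> {"method": "move_arm", "body": {
  "targets": [-0.001,0,0.0003,0,0,0,0,-0.0019,0,0.0005,0,0,0,0,-0.0029,0,0.0008,0,0,0,0,-0.0039,0,0.001,0,0,0,0,-0.0039,0,0.001,0,0,0,0]
}}

```text
time: 12.88
ee_pos: [0.5398, 0.0049, 0.0702]
orientation: [-0.11, 0.985, 0.014, 0.129]
ft_force: [0.0, 0.7, 0.2]
width: -0.0001
```

>>> {"method": "move_arm", "body": {
  "targets": [-0.0007,0,0.0002,0,0,0,0,-0.0014,0,0.0004,0,0,0,0,-0.0021,0,0.0006,0,0,0,0,-0.0021,0,0.0006,0,0,0,0]
}}

```text
time: 13.22
ee_pos: [0.5419, 0.0054, 0.0701]
orientation: [-0.11, 0.985, 0.014, 0.129]
ft_force: [-0.3, 0.3, -0.2]
width: 0.0002
```

>>> {"method": "move_arm", "body": {
  "targets": [-0.0007,0,0.0002,0,0,0,0,-0.0014,0,0.0004,0,0,0,0,-0.0021,0,0.0006,0,0,0,0,-0.0021,0,0.0006,0,0,0,0]
}}

```text
time: 13.55
ee_pos: [0.544, 0.0059, 0.0701]
orientation: [-0.11, 0.985, 0.015, 0.129]
ft_force: [0.5, 0.4, -0.2]
width: 0.0002
```

>>> {"method": "move_arm", "body": {
  "targets": [-0.0007,0,0.0002,0,0,0,0,-0.0014,0,0.0004,0,0,0,0,-0.0021,0,0.0006,0,0,0,0,-0.0021,0,0.0006,0,0,0,0]
}}

```text
time: 13.88
ee_pos: [0.5461, 0.0064, 0.07]
orientation: [-0.11, 0.985, 0.014, 0.129]
ft_force: [0.2, -0.9, 0.2]
width: -0.0002
```

```bash
python3 - <<'E'
from h import *
p,_=pose();print(p,(J2[:2]-p[:2])@d2,(J2[:2]-p[:2])@[-d2[1],d2[0]])
s=cam('side');cv2.imwrite('pics/s11.png',cv2.resize(s['frame'][150:240,195:285],(600,600)))
t=cam('top');cv2.imwrite('pics/t11.png',cv2.resize(t['frame'][90:200,210:330],(654,600)))
E
```

```text
[0.54613606 0.00637858 0.07004589] 0.05050654200475651 4.038072153945305e-05
```

View pics/s11.png

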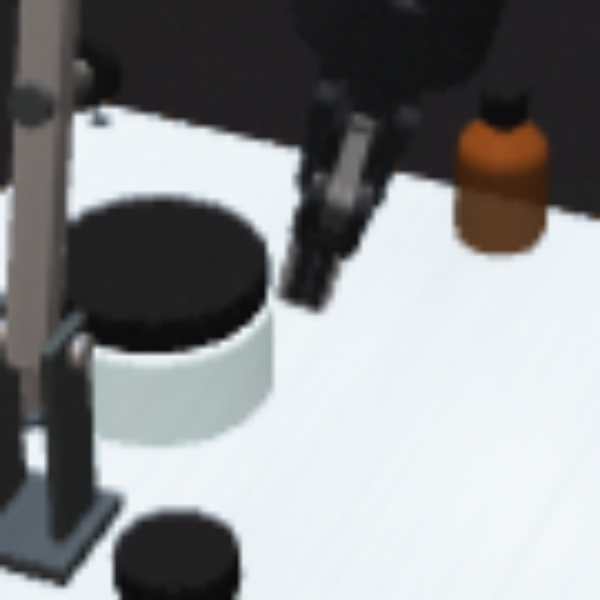

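View pics/t11.png

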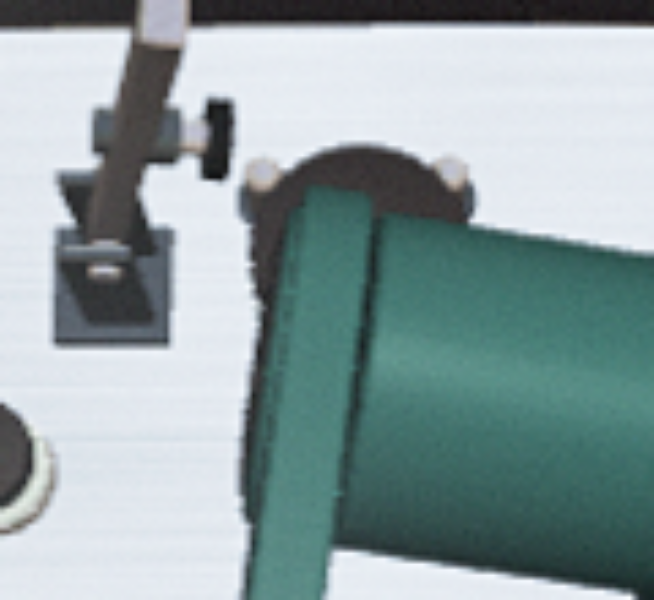

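Nearly touching in the side view (fingertip at crop (285,295), glass edge at (272,330)). Continue slowly.

>>> {"method": "move_arm", "body": {
  "targets": [-0.0007,0,0.0002,0,0,0,0,-0.0014,0,0.0004,0,0,0,0,-0.0021,0,0.0006,0,0,0,0,-0.0029,0,0.0008,0,0,0,0,-0.0029,0,0.0008,0,0,0,0]
}}

```text
time: 14.4
ee_pos: [0.5491, 0.007, 0.07]
orientation: [-0.11, 0.985, 0.014, 0.129]
ft_force: [0.6, -0.0, -0.6]
width: 0.0004
```

>>> {"method": "move_arm", "body": {
  "targets": [-0.0005,0,0.0001,0,0,0,0,-0.001,0,0.0003,0,0,0,0,-0.0014,0,0.0004,0,0,0,0,-0.0019,0,0.0005,0,0,0,0,-0.0019,0,0.0005,0,0,0,0]
}}

```text
time: 14.82
ee_pos: [0.5502, 0.0073, 0.0698]
orientation: [-0.11, 0.986, 0.014, 0.128]
ft_force: [-3.7, -0.8, 1.7]
width: -0.0001
```

>>> {"method": "move_arm", "body": {
  "targets": [-0.0005,0,0.0001,0,0,0,0,-0.001,0,0.0003,0,0,0,0,-0.0014,0,0.0004,0,0,0,0,-0.0014,0,0.0004,0,0,0,0]
}}

```text
time: 15.15
ee_pos: [0.5504, 0.0074, 0.0698]
orientation: [-0.11, 0.986, 0.014, 0.127]
ft_force: [-8.4, -2.1, 6.1]
width: -0.0001
```

>>> {"method": "move_arm", "body": {
  "targets": [-0.0005,0,0.0001,0,0,0,0,-0.001,0,0.0003,0,0,0,0,-0.0014,0,0.0004,0,0,0,0,-0.0014,0,0.0004,0,0,0,0]
}}

```text
time: 15.48
ee_pos: [0.5507, 0.008, 0.0697]
orientation: [-0.11, 0.986, 0.015, 0.125]
ft_force: [-14.1, -0.9, 10.0]
width: -0.0
```

>>> {"method": "move_arm", "body": {
  "targets": [0.003,0,-0.0008,0,0,0,0,0.006,0,-0.0016,0,0,0,0,0.02,0,-0.006,0,0,0,0,0.045,0,-0.016,0,0,0,0,0.055,0,-0.055,0,0,0,0.03,0.07,0,-0.095,0,0,0,0.05,0.08,0,-0.135,0,0,0,0.06,0.11,0,-0.165,0,0,0,0.06,0.145,0,-0.185,0,0,0,0.06,0.175,0,-0.205,0,0,0,0.06,0.175,0,-0.205,0,0,0,0.06]
}}

```text
time: 16.4
ee_pos: [0.3356, -0.0424, 0.2275]
orientation: [-0.108, 0.985, 0.011, 0.133]
ft_force: [1.3, -0.3, 0.0]
width: 0.0602
```

```bash
python3 - <<'E'
from h import *
t=cam('top')
q=lidfit(t,(266,287,105,135));print(q,Sh(np.r_[q[0],.05]))
b=(246,108,308,164);k=10.7
s=cam('side');im=cv2.resize(t['frame'][108:164,246:308],None,fx=k,fy=k,interpolation=cv2.INTER_CUBIC)
th=np.linspace(0,2*np.pi,80)
def circ(c,r):return np.array([c+r*np.array([np.cos(a),np.sin(a),0]) for a in th])
def dr(c,im,b,P,col):
    u=proj(c,P);u=((u-b[:2]+.5)*k).astype(int);cv2.polylines(im,[u[:,None]],True,col,1)
X=Sh(np.r_[q[0],.05])[:2]
for (x,y),c in (((.06,0),(0,255,0)),(X,(0,0,255))):
    dr(t,im,b,circ(W(x,y,.06),.044),c);dr(t,im,b,circ(W(x,y,0.),.046),c)
for g in(1,-1):
  for z in (0,.035): dr(t,im,b,circ(W(.0982,g*.0382,z),.008),(255,0,0))
cv2.imwrite('pics/t12.png',im)
b=(195,165,255,225);im=cv2.resize(s['frame'][b[1]:b[3],b[0]:b[2]],None,fx=10,fy=10,interpolation=cv2.INTER_CUBIC);k=10
for (x,y),c in (((.06,0),(0,255,0)),(X,(0,0,255))):
    dr(s,im,b,circ(W(x,y,.06),.044),c);dr(s,im,b,circ(W(x,y,0),.046),c)
for g in(1,-1):
  for z in (0,.035): dr(s,im,b,circ(W(.0982,g*.0382,z),.008),(255,0,0))
cv2.imwrite('pics/s12.png',im)
E
```

```text
(array([0.59568427, 0.01761404]), 21, np.float64(0.00018280488624103364)) [ 0.05708227 -0.00129619  0.        ]
```

View pics/t12.png

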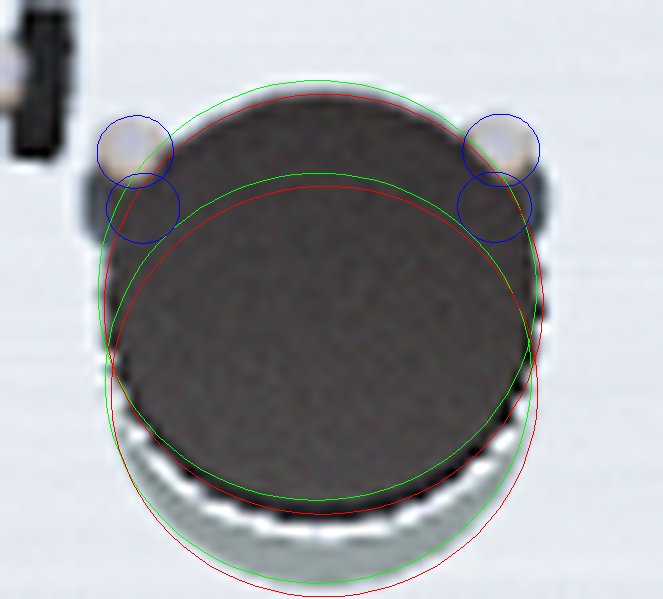

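View pics/s12.png

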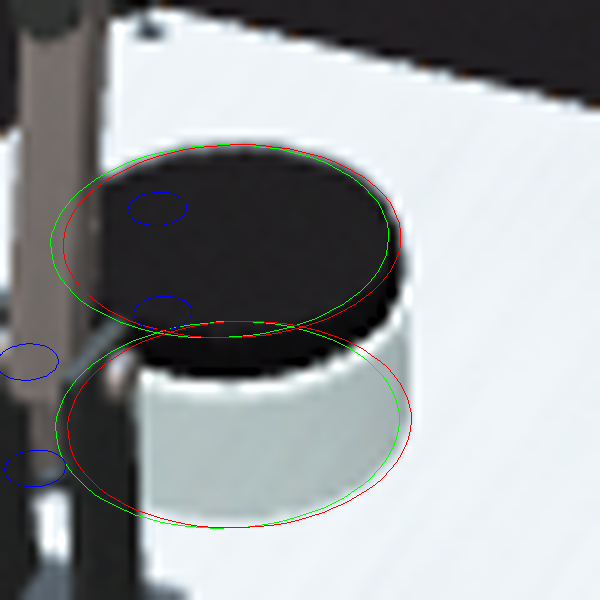

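The second push at 14 N did not move the jar (0.25 mm). With the push aimed to +y, only both posts could hold it there, so it is seated, and the ~1 px (2–3 mm) image offset is within blur and calibration. Now the handle.

```bash
python3 - <<'E'
from h import *
t=cam('top');s=cam('side')
cv2.imwrite('pics/th.png',cv2.resize(t['frame'][45:115,210:280],(600,600),interpolation=cv2.INTER_CUBIC))
cv2.imwrite('pics/sh.png',cv2.resize(s['frame'][105:155,165:225],(720,600),interpolation=cv2.INTER_CUBIC))
E
```

```text
(no output)
```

View pics/th.png

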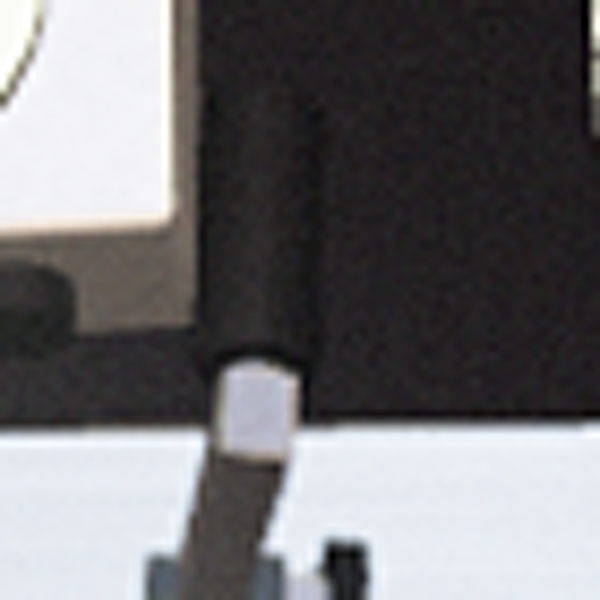

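View pics/sh.png

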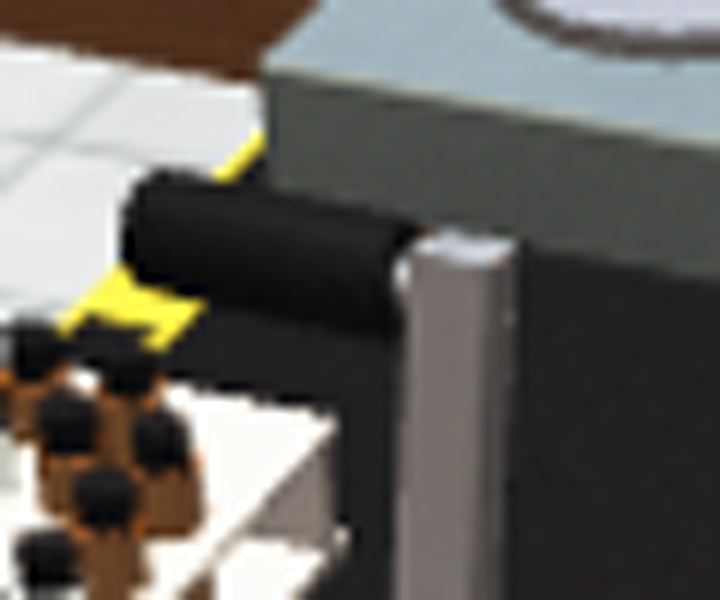

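```bash
cat >> h.py <<'E'
HX=W(.06,.099,.085)
def Rh():  # tool down, tool x along -shaker x
    return Rp(ex,0)
def Hp(th,): return W(.1,.099-.18*np.cos(th-.15),.085+.18*np.sin(th-.15))
E
python3 - <<'E'
from h import *
t=cam('top');s=cam('side')
h,g=tri(t,(240.0,69.8),s,(186.9,125.2));print(h,g,Sh(h))
q=Sh(h);print('ang',np.arctan2(q[2]-.085,.099-q[1])+.15,'r',np.hypot(q[2]-.085,.099-q[1]))
for a in(1.44,1.46,1.48,1.5): print(a,Hp(a),proj(t,Hp(a)),proj(s,Hp(a)))
P=h+[0,0,.1];print(rel(P,Rh()))
E
```

```text
[0.64298316 0.07317836 0.3128763 ] 0.0033338449409761753 [0.10211316 0.05612156 0.2628763 ]
ang 1.4842515408497245 r 0.18297141193548083
1.44 [0.64059064 0.06626549 0.30795031] [[244.74221333  73.37532114]] [[188.66901211 125.6241738 ]]
1.46 [0.64072985 0.06973145 0.30891329] [[242.58985608  73.12755207]] [[187.92509188 125.89599125]]
1.48 [0.6408698  0.07321596 0.30980671] [[240.42522465  72.9004152 ]] [[187.17525538 126.19991848]]
1.5 [0.64101044 0.07671762 0.3106302 ] [[238.24993585  72.69416095]] [[186.4198097  126.53608191]]
(array([-0.3608,  0.0436, -0.1021]), array([ 2.06, 14.69, 14.97]))
```

```bash
python3 - <<'E'
from h import *
h=np.array([.6415,.0732,.311])
for P in ([.336,-.042,.36],[h[0],h[1],.365]):print(rel(P,Rh()))
E
```

```text
(array([-0.0332, -0.001 , -0.1339]), array([ 2.06, 14.69, 14.97]))
(array([-0.3472,  0.0439, -0.0561]), array([ 2.06, 14.69, 14.97]))
```

>>> {"method": "move_arm", "body": {
  "targets": [-0.01,0,-0.04,0.5,3.5,3.5,0.06,-0.02,0,-0.08,1,7,7.5,0.06,-0.033,-0.001,-0.134,1.5,11,11,0.06,-0.033,-0.001,-0.134,2,14.7,15,0.06,-0.1,0.01,-0.118,2,14.7,15,0.06,-0.14,0.015,-0.108,2,14.7,15,0.06,-0.18,0.02,-0.098,2,14.7,15,0.06,-0.22,0.026,-0.088,2,14.7,15,0.06,-0.26,0.032,-0.078,2,14.7,15,0.06,-0.3,0.038,-0.068,2,14.7,15,0.06,-0.33,0.042,-0.06,2,14.7,15,0.06,-0.347,0.044,-0.056,2,14.7,15,0.06]
}}

```text
time: 17.7
ee_pos: [0.6439, 0.0755, 0.3624]
orientation: [0.019, 1.0, -0.0, -0.001]
ft_force: [-0.8, -0.3, 0.8]
width: 0.0604
```

>>> {"method": "move_arm", "body": {
  "targets": [0,0,0,0,0,0,0.06,0,0,0,0,0,0,0.06,0,0,0,0,0,0,0.06]
}}

```text
time: 17.95
ee_pos: [0.6412, 0.0736, 0.364]
orientation: [0.02, 1.0, -0.0, -0.001]
ft_force: [-0.1, -0.0, 0.5]
width: 0.0599
```

```bash
python3 - <<'E'
from h import *
h=np.array([.6415,.0732,.311])
print(pose()[0],ctrl.get_obs()['joints'].round(2));
for P in ([h[0],h[1],.365],[h[0],h[1],.288]):print(rel(P,Rh()))
for n in('side','top','wrist'): cv2.imwrite(f'pics/{n}13.png',cam(n)['frame'])
E
```

```text
[0.64123821 0.07359501 0.36396952] [ 0.03  0.35  0.75 -0.    2.05 -1.5 ]
(array([-0.0003, -0.0004, -0.001 ]), array([-0.03, -0.14, -0.01]))
(array([-0.0005, -0.0003,  0.076 ]), array([-0.03, -0.14, -0.01]))
```

View pics/side13.png

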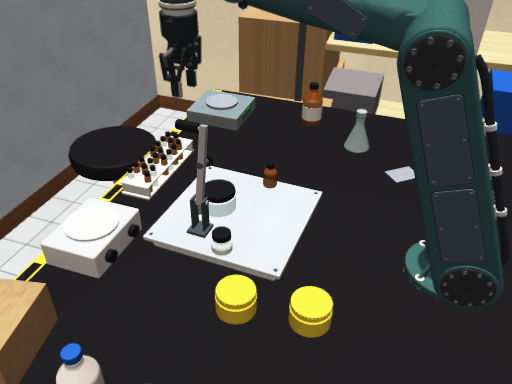

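View pics/wrist13.png

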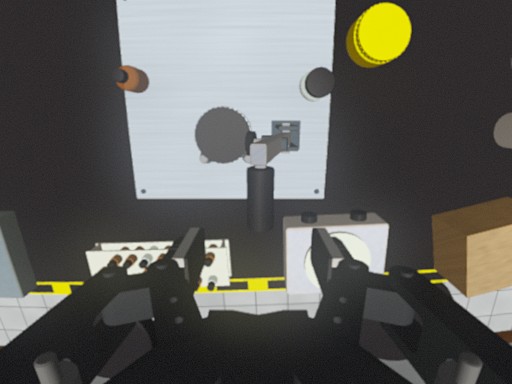

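Wrist view: the handle at (260,198) lies midway between the fingers (185/330), with the arm bar end at (259,153). Descend and grip.

>>> {"method": "move_arm", "body": {
  "targets": [0,0,0.025,0,0,0,0.06,0,0,0.05,0,0,0,0.06,0,0,0.07,0,0,0,0.06,-0.0005,0,0.076,0,0,0,0.06,-0.0005,0,0.076,0,0,0,0.06,-0.0005,0,0.076,0,0,0,0.06]
}}

```text
time: 18.6
ee_pos: [0.641, 0.0724, 0.2924]
orientation: [0.021, 1.0, -0.0, 0.002]
ft_force: [0.1, -0.4, 0.4]
width: 0.0599
```

```bash
python3 - <<'E'
from h import *
print(pose()[0],ctrl.get_obs()['ft_force'])
for n in('side','wrist'): 
    f=cam(n)['frame'];cv2.imwrite(f'pics/{n}14.png',f if n=='wrist' else cv2.resize(f[60:160,140:260],(720,600)))
E
```

```text
[0.64103962 0.07243569 0.29244402] [ 0.07102179 -0.35010759  0.44628341]
```

View pics/side14.png

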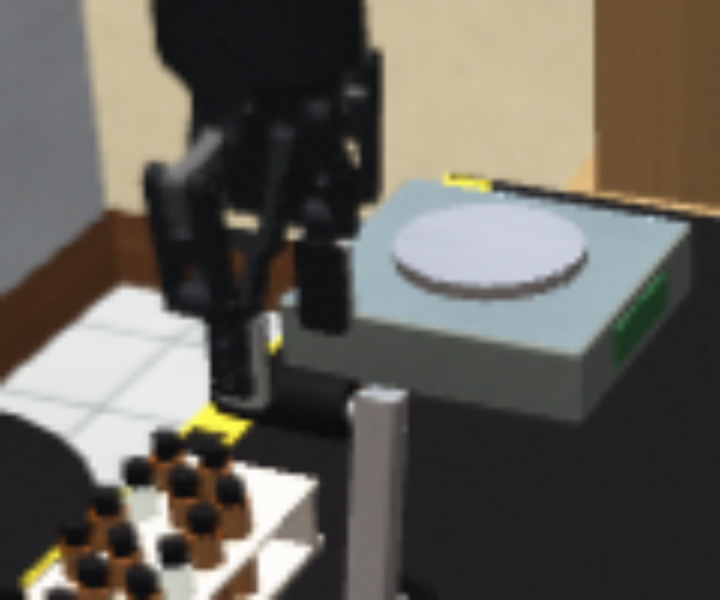

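View pics/wrist14.png

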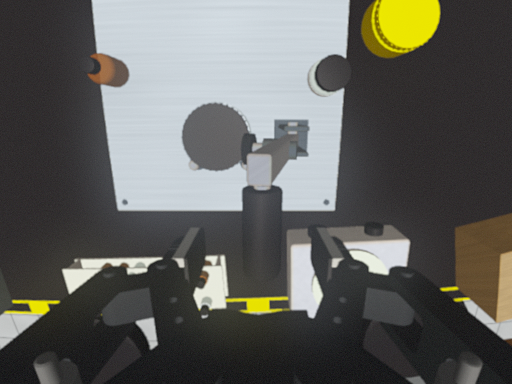

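>>> {"method": "move_arm", "body": {
  "targets": [0,0,0,0,0,0,0.05,0,0,0,0,0,0,0.04,0,0,0,0,0,0,0.03,0,0,0,0,0,0,0.02,0,0,0,0,0,0,0.018,0,0,0,0,0,0,0.015,0,0,0,0,0,0,0.015],
  "squeeze": 50
}}

```text
time: 19.28
ee_pos: [0.6417, 0.073, 0.291]
orientation: [0.021, 1.0, 0.0, 0.002]
ft_force: [0.3, 1.2, 2.9]
width: 0.016
```

```bash
python3 - <<'E'
from h import *
p,r=pose();print(p,ctrl.get_obs()['ft_force'],ctrl.get_obs()['width'])
for n in('side','wrist'): 
    f=cam(n)['frame'];cv2.imwrite(f'pics/{n}15.png',f if n=='wrist' else cv2.resize(f[60:160,140:260],(720,600)))
# arc moves relative to start, theta0 1.484
h0=Hp(1.484)
for th in np.r_[1.484:.2:-.08]:
    print(round(th,3),(r.inv().apply(Hp(th)-h0)).round(4))
E
```

```text
[0.64172106 0.07296178 0.29101773] [0.27304328 1.16053971 2.87711859] 0.01601839119414525
1.484 [0. 0. 0.]
1.404 [-0.     -0.0138  0.0039]
1.324 [-0.     -0.0273  0.009 ]
1.244 [-0.     -0.0404  0.015 ]
1.164 [ 0.     -0.0529  0.0222]
1.084 [ 0.     -0.0648  0.0302]
1.004 [ 0.     -0.076   0.0393]
0.924 [ 0.     -0.0865  0.0491]
0.844 [ 0.0001 -0.0962  0.0598]
0.764 [ 1.000e-04 -1.049e-01  7.120e-02]
0.684 [ 1.000e-04 -1.127e-01  8.330e-02]
0.604 [ 0.0002 -0.1196  0.096 ]
0.524 [ 0.0002 -0.1254  0.1092]
0.444 [ 0.0002 -0.1301  0.1228]
0.364 [ 0.0003 -0.1337  0.1367]
0.284 [ 0.0003 -0.1362  0.1509]
0.204 [ 0.0003 -0.1376  0.1652]
```

View pics/side15.png

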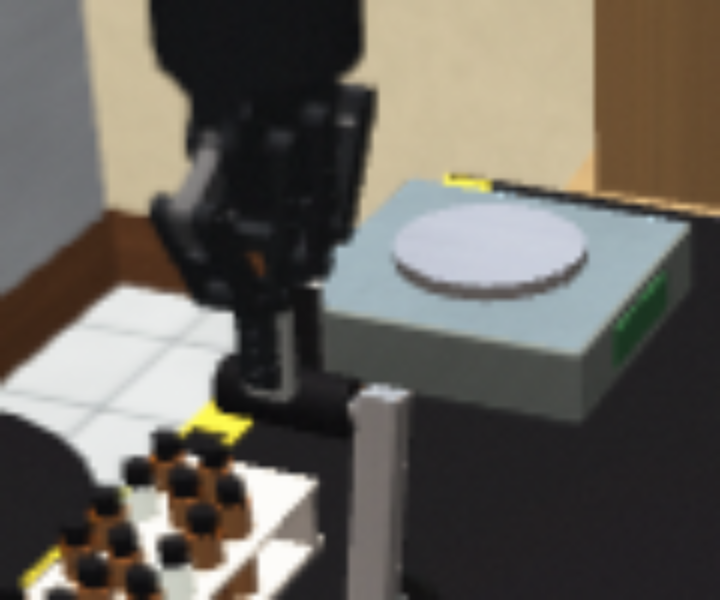

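View pics/wrist15.png

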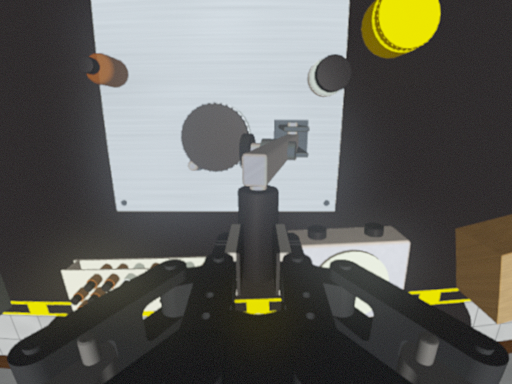

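The fingers close at 16 mm: they hold the handle's upper flank, not its full 24 mm. Reopen, go 18 mm lower, grip again.

>>> {"method": "move_arm", "body": {
  "targets": [0,0,0,0,0,0,0.03,0,0,0,0,0,0,0.05,0,0,0,0,0,0,0.05,0,0,0.009,0,0,0,0.05,0,0,0.018,0,0,0,0.05,0,0,0.018,0,0,0,0.05,0,0,0.018,0,0,0,0.05,0,0,0.018,0,0,0,0.03,0,0,0.018,0,0,0,0.02,0,0,0.018,0,0,0,0.015,0,0,0.018,0,0,0,0.015,0,0,0.018,0,0,0,0.015],
  "squeeze": 50
}}

```text
time: 20.38
ee_pos: [0.6416, 0.0727, 0.2729]
orientation: [0.021, 1.0, -0.0, 0.001]
ft_force: [0.0, 0.6, 0.6]
width: 0.0221
```

```bash
python3 - <<'E'
from h import *
p,r=pose();print(p,ctrl.get_obs()['ft_force'],ctrl.get_obs()['width'])
for n in('side',): 
    f=cam(n)['frame'];cv2.imwrite(f'pics/{n}16.png',f if n=='wrist' else cv2.resize(f[60:160,140:260],(720,600)))
E
```

```text
[0.64157624 0.0727037  0.27290605] [0.00249517 0.55372026 0.62705084] 0.02210087176770233
```

View pics/side16.png

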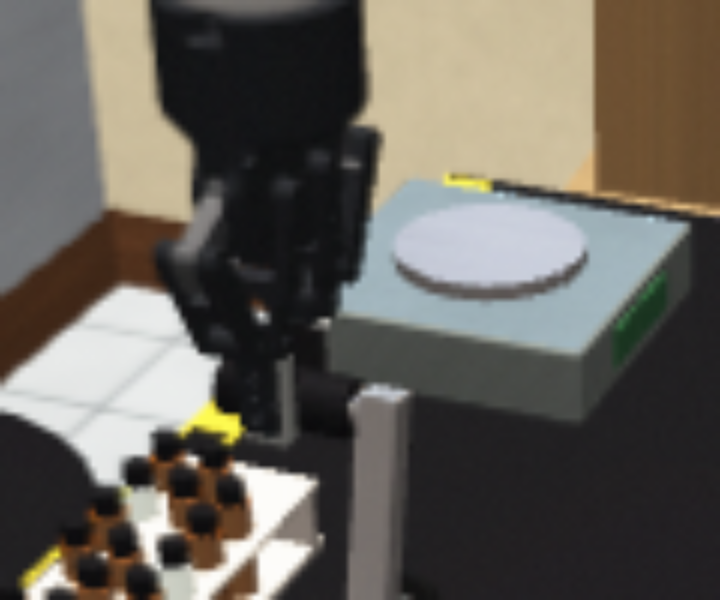

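Grip at 22 mm, on the handle's middle now. Compute the arc.

```bash
python3 - <<'E'
from h import *
r=pose()[1]
def seg(a,b,n):
    ts=np.linspace(a,b,n+1)[1:];print(a,b,[ (r.inv().apply(Hp(t)-Hp(a))[1:]).round(4).tolist() for t in ts])
seg(1.484,1.004,12);seg(1.004,.524,12);seg(.524,.284,10)
E
```

```text
1.484 1.004 [[-0.007, 0.0018], [-0.0138, 0.0039], [-0.0206, 0.0063], [-0.0273, 0.009], [-0.0339, 0.0119], [-0.0404, 0.0151], [-0.0467, 0.0185], [-0.0529, 0.0222], [-0.0589, 0.0261], [-0.0648, 0.0303], [-0.0705, 0.0347], [-0.076, 0.0393]]
1.004 0.524 [[-0.0053, 0.0048], [-0.0105, 0.0099], [-0.0154, 0.0151], [-0.0201, 0.0206], [-0.0246, 0.0262], [-0.0289, 0.032], [-0.0329, 0.038], [-0.0367, 0.0441], [-0.0402, 0.0504], [-0.0435, 0.0568], [-0.0465, 0.0633], [-0.0493, 0.0699]]
0.524 0.284 [[-0.0015, 0.004], [-0.003, 0.0081], [-0.0043, 0.0122], [-0.0055, 0.0164], [-0.0067, 0.0205], [-0.0077, 0.0247], [-0.0086, 0.0289], [-0.0095, 0.0332], [-0.0102, 0.0374], [-0.0108, 0.0417]]
```

>>> {"method": "move_arm", "body": {
  "targets": [0,-0.007,0.0018,0,0,0,0.015,0,-0.0138,0.0039,0,0,0,0.015,0,-0.0206,0.0063,0,0,0,0.015,0,-0.0273,0.009,0,0,0,0.015,0,-0.0339,0.0119,0,0,0,0.015,0,-0.0404,0.0151,0,0,0,0.015,0,-0.0467,0.0185,0,0,0,0.015,0,-0.0529,0.0222,0,0,0,0.015,0,-0.0589,0.0261,0,0,0,0.015,0,-0.0648,0.0303,0,0,0,0.015,0,-0.0705,0.0347,0,0,0,0.015,0,-0.076,0.0393,0,0,0,0.015]
}}

```text
time: 21.43
ee_pos: [0.6383, -0.0047, 0.2331]
orientation: [0.021, 1.0, -0.001, 0.001]
ft_force: [-0.3, -2.2, 4.6]
width: 0.022
```

```bash
python3 - <<'E'
from h import *
p,r=pose();o=ctrl.get_obs();print(p,o['ft_force'],o['width'],o['wrist_torque'])
f=cam('side')['frame'];cv2.imwrite('pics/side17.png',cv2.resize(f[80:260,130:330],(667,600)))
E
```

```text
[ 0.63834659 -0.00469536  0.23311613] [-0.34420227 -2.24157325  4.59134907] 0.021982071975803517 [-0.40319982  0.16229328  0.07549071]
```

View pics/side17.png

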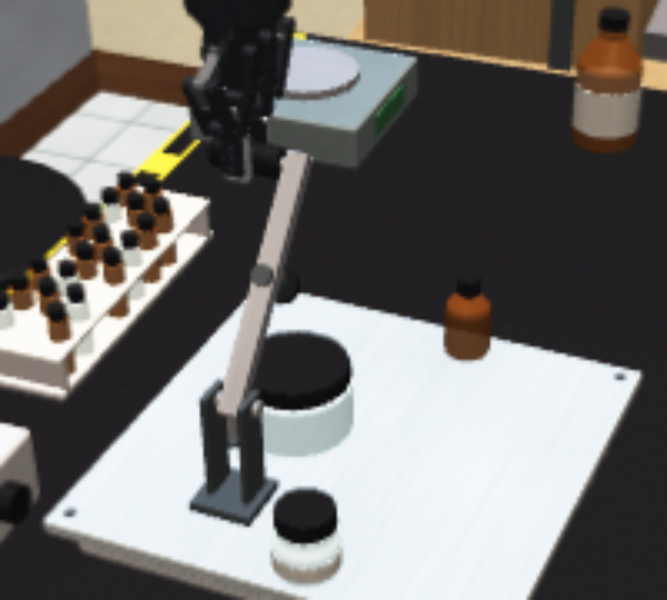

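The arm follows in the grip (force 5 N, handle at side crop (270,155)). Continue.

>>> {"method": "move_arm", "body": {
  "targets": [0,-0.0053,0.0048,0,0,0,0.015,0,-0.0105,0.0099,0,0,0,0.015,0,-0.0154,0.0151,0,0,0,0.015,0,-0.0201,0.0206,0,0,0,0.015,0,-0.0246,0.0262,0,0,0,0.015,0,-0.0289,0.032,0,0,0,0.015,0,-0.0329,0.038,0,0,0,0.015,0,-0.0367,0.0441,0,0,0,0.015,0,-0.0402,0.0504,0,0,0,0.015,0,-0.0435,0.0568,0,0,0,0.015,0,-0.0465,0.0633,0,0,0,0.015,0,-0.0493,0.0699,0,0,0,0.015]
}}

```text
time: 22.48
ee_pos: [0.6362, -0.0543, 0.1619]
orientation: [0.021, 1.0, -0.001, 0.0]
ft_force: [-0.5, -5.2, 2.9]
width: 0.0228
```

```bash
python3 - <<'E'
from h import *
p,r=pose();o=ctrl.get_obs();print(p,o['ft_force'],o['width'],o['wrist_torque'])
f=cam('side')['frame'];cv2.imwrite('pics/side18.png',cv2.resize(f[80:260,130:330],(667,600)))
E
```

```text
[ 0.63622253 -0.05426015  0.16186793] [-0.5252475  -5.16090197  2.87706145] 0.02275474574217194 [-0.80752269  0.02559386  0.07783671]
```

View pics/side18.png

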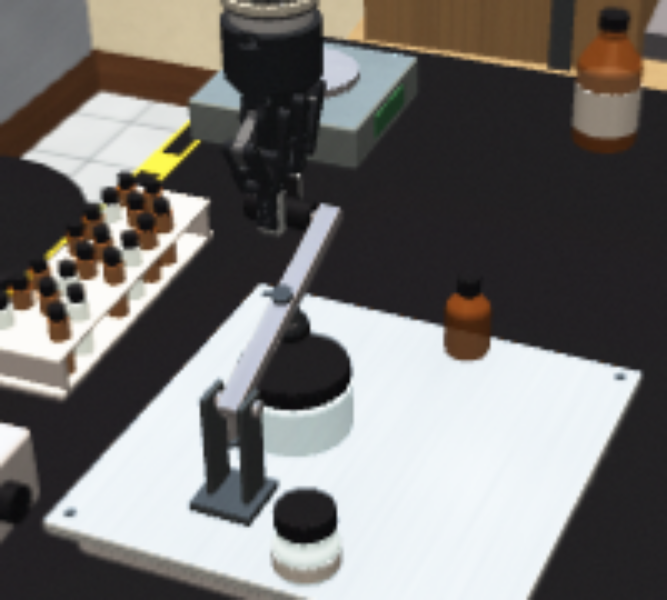

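>>> {"method": "move_arm", "body": {
  "targets": [0,-0.0015,0.004,0,0,0,0.015,0,-0.003,0.0081,0,0,0,0.015,0,-0.0043,0.0122,0,0,0,0.015,0,-0.0055,0.0164,0,0,0,0.015,0,-0.0067,0.0205,0,0,0,0.015,0,-0.0077,0.0247,0,0,0,0.015,0,-0.0086,0.0289,0,0,0,0.015,0,-0.0095,0.0332,0,0,0,0.015,0,-0.0102,0.0374,0,0,0,0.015,0,-0.0102,0.0374,0,0,0,0.015,0,-0.0102,0.0374,0,0,0,0.015]
}}

```text
time: 23.45
ee_pos: [0.6357, -0.0643, 0.1229]
orientation: [0.021, 1.0, -0.001, -0.0]
ft_force: [2.3, -6.0, -2.3]
width: 0.0225
```

```bash
python3 - <<'E'
from h import *
from scipy.optimize import least_squares
p,r=pose();o=ctrl.get_obs();print(p,o['ft_force'],o['width'],o['wrist_torque'])
Q=np.array([[.0727,.2729],[-.0047,.2331],[-.0543,.1619],p[1:]])
s=least_squares(lambda c:np.hypot(*(Q-c).T)-.18,[.118,.1]);print(s.x,s.fun)
print('angles',np.arctan2(Q[:,1]-s.x[1],s.x[0]-Q[:,0])+.15)
print('by handle z',np.arcsin((p[2]+.038-.135)/.18)+.15)
f=cam('side')['frame'];cv2.imwrite('pics/side19.png',cv2.resize(f[120:230,170:290],(654,600),interpolation=cv2.INTER_CUBIC))
E
```

```text
[ 0.63570858 -0.06432712  0.12291337] [ 2.26619747 -6.01131019 -2.28291974] 0.022514329784888674 [-0.93371962 -0.33712559  0.10386997]
[0.11387624 0.09767744] [-4.36640279e-06 -1.12838691e-06  2.16206310e-05 -1.86399318e-05]
angles [1.48999013 1.00162559 0.51478575 0.29067765]
by handle z 0.29446511832415756
```

View pics/side19.png

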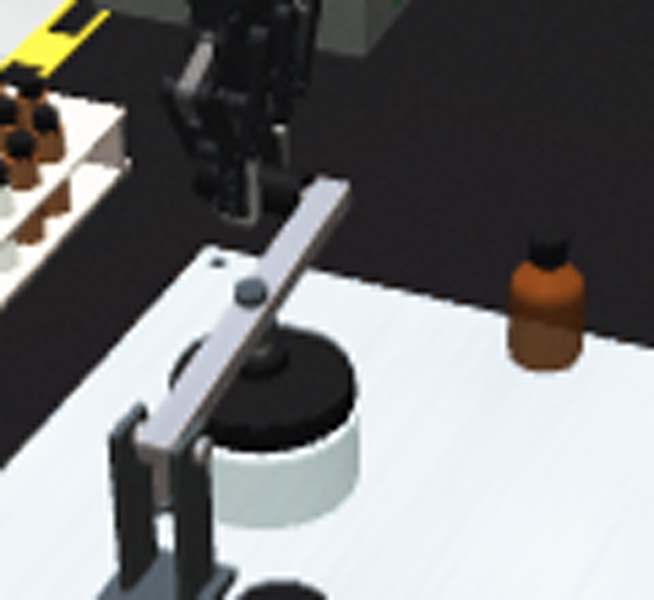

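Circle fit to the measured grip path: residual 0.02 mm, arm now at 0.291 rad. The pad (side crop (260,355)) is just above the lid. Lower slowly; the target is 0.19 rad (TCP z ≈ 0.105, about 4 mm pressed).

>>> {"method": "move_arm", "body": {
  "targets": [0,-0.0003,0.0015,0,0,0,0.015,0,-0.0005,0.003,0,0,0,0.015,0,-0.0007,0.0045,0,0,0,0.015,0,-0.0009,0.006,0,0,0,0.015,0,-0.0011,0.007,0,0,0,0.015,0,-0.0012,0.008,0,0,0,0.015,0,-0.0013,0.009,0,0,0,0.015,0,-0.0014,0.01,0,0,0,0.015,0,-0.0014,0.011,0,0,0,0.015,0,-0.0015,0.012,0,0,0,0.015,0,-0.0015,0.012,0,0,0,0.015,0,-0.0015,0.012,0,0,0,0.015]
}}

```text
time: 24.5
ee_pos: [0.6357, -0.0655, 0.112]
orientation: [0.021, 1.0, -0.001, 0.0]
ft_force: [1.3, -6.1, 0.4]
width: 0.0223
```

>>> {"method": "move_arm", "body": {
  "targets": [0,-0.0001,0.001,0,0,0,0.015,0,-0.0001,0.002,0,0,0,0.015,0,-0.0001,0.003,0,0,0,0.015,0,-0.0001,0.004,0,0,0,0.015,0,-0.0001,0.004,0,0,0,0.015,0,-0.0001,0.004,0,0,0,0.015]
}}

```text
time: 25.0
ee_pos: [0.6357, -0.0658, 0.1082]
orientation: [0.021, 1.0, -0.001, 0.0]
ft_force: [0.2, -5.9, 0.6]
width: 0.0223
```

```bash
python3 - <<'E'
from h import *
p,r=pose();o=ctrl.get_obs();print(p,o['ft_force'],o['width'],o['wrist_torque'])
print('ang',np.arctan2(p[2]-.0977,.1139-p[1])+.15)
f=cam('side')['frame'];cv2.imwrite('pics/side20.png',cv2.resize(f[120:230,170:290],(654,600),interpolation=cv2.INTER_CUBIC))
E
```

```text
[ 0.63570806 -0.06579929  0.10822041] [ 0.16756327 -5.90388234  0.59184924] 0.022299378695847336 [-0.89662575 -0.09004374  0.08246399]
ang 0.20847777270482096
```

View pics/side20.png

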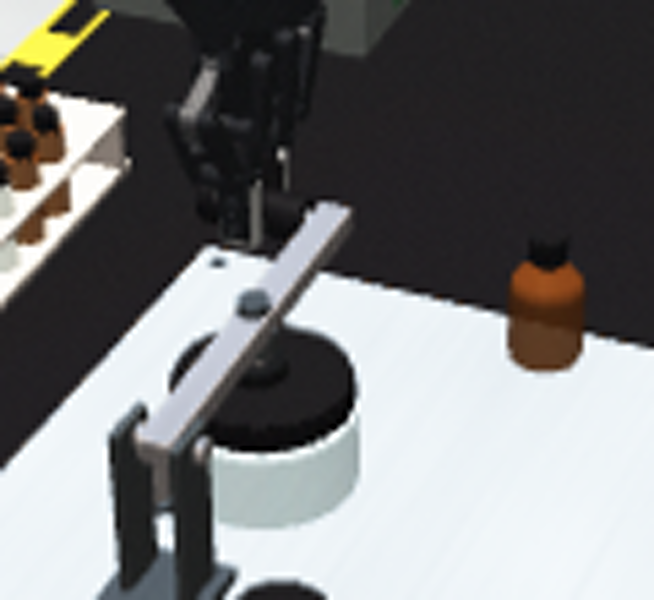

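>>> {"method": "move_arm", "body": {
  "targets": [0,0,0.001,0,0,0,0.015,0,0,0.002,0,0,0,0.015,0,0,0.003,0,0,0,0.015,0,0,0.0038,0,0,0,0.015,0,0,0.0038,0,0,0,0.015,0,0,0.0038,0,0,0,0.015]
}}

```text
time: 25.55
ee_pos: [0.6357, -0.066, 0.1046]
orientation: [0.021, 1.0, -0.001, 0.0]
ft_force: [0.3, -5.5, 1.4]
width: 0.0224
```

```bash
python3 - <<'E'
from h import *
p,r=pose();o=ctrl.get_obs();print(p,o['ft_force'],o['width'],o['wrist_torque'])
print('ang',np.arctan2(p[2]-.0977,.1139-p[1])+.15)
f=cam('side')['frame'];cv2.imwrite('pics/side21.png',cv2.resize(f[120:230,170:290],(654,600),interpolation=cv2.INTER_CUBIC))
f=cam('wrist')['frame'];cv2.imwrite('pics/wrist21.png',f)
E
```

```text
[ 0.63573206 -0.0659541   0.10462406] [ 0.3433116  -5.47482165  1.38914242] 0.02235927209739929 [-1.01952341 -0.08247447  0.07165369]
ang 0.18847917523440363
```

View pics/side21.png

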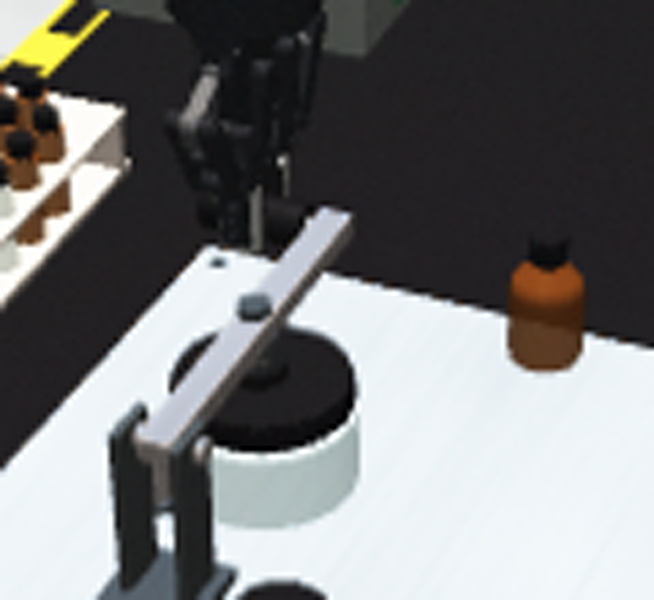

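View pics/wrist21.png

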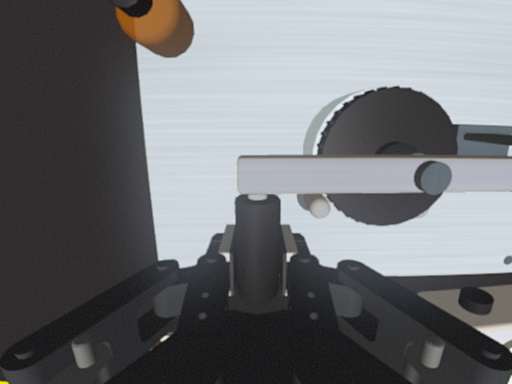

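Pad is down on the lid (side crop (262,372)), arm at about 0.188 rad. Release and lift clear.

>>> {"method": "move_arm", "body": {
  "targets": [0,0,0,0,0,0,0.03,0,0,0,0,0,0,0.04,0,0,0,0,0,0,0.05,0,0,0,0,0,0,0.055,0,0,0,0,0,0,0.055,0,0,0,0,0,0,0.055,0,0,-0.01,0,0,0,0.055,0,0,-0.03,0,0,0,0.055,0,0,-0.06,0,0,0,0.055,0,0,-0.1,0,0,0,0.055,0,0,-0.14,0,0,0,0.055,0,0,-0.14,0,0,0,0.055]
}}

```text
time: 26.65
ee_pos: [0.6391, -0.0648, 0.2586]
orientation: [0.021, 1.0, -0.002, 0.01]
ft_force: [-0.1, -0.5, 2.1]
width: 0.0552
```

```bash
python3 - <<'E'
from h import *
p,r=pose();o=ctrl.get_obs();print(p,o['ft_force'],o['width'])
f=cam('side')['frame'];cv2.imwrite('pics/side22.png',cv2.resize(f[120:230,170:290],(654,600),interpolation=cv2.INTER_CUBIC))
f=cam('wrist')['frame'];cv2.imwrite('pics/wrist22.png',f)
E
```

```text
[ 0.63912923 -0.06481452  0.25862144] [-0.1210355  -0.53586796  2.10991523] 0.055201922493393264
```

View pics/side22.png

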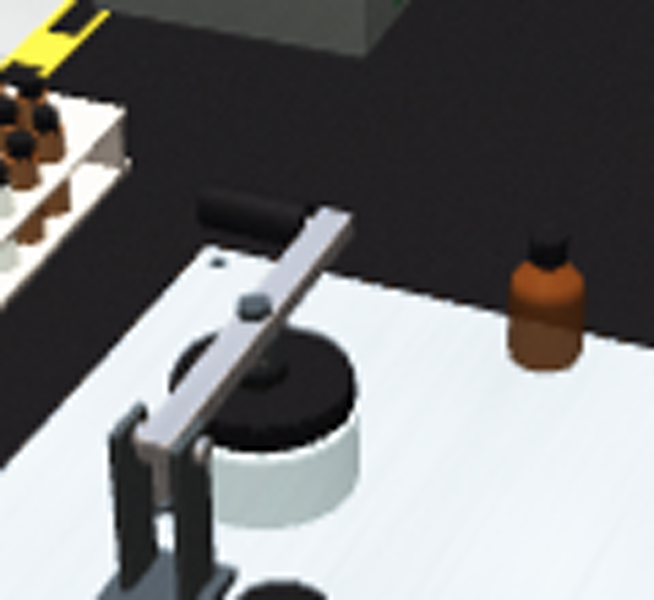

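View pics/wrist22.png

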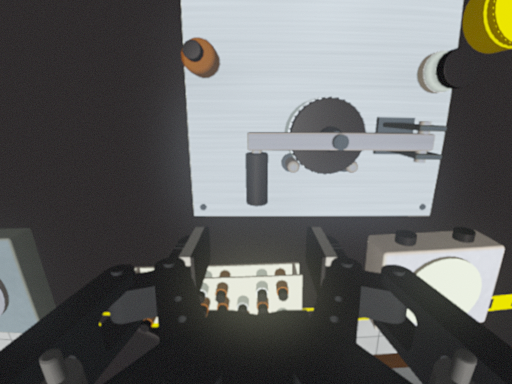

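Arm stayed put on release (bar end still at side crop (335,215)). Back away and check the nest with the wrist and top cameras.

```bash
python3 - <<'E'
from h import *
w=cam('wrist');f=w['frame'];b=(275,85,380,185);k=6
im=cv2.resize(f[b[1]:b[3],b[0]:b[2]],None,fx=k,fy=k,interpolation=cv2.INTER_CUBIC)
th=np.linspace(0,2*np.pi,80)
def circ(c,r):return np.array([c+r*np.array([np.cos(a),np.sin(a),0]) for a in th])
def dr(P,col):
    u=proj(w,P);u=((u-b[:2]+.5)*k).astype(int);cv2.polylines(im,[u[:,None]],True,col,1)
dr(circ(W(.06,0,.06),.044),(0,255,0));dr(circ(W(.0571,-.0013,.06),.044),(0,0,255))
for g in(1,-1):dr(circ(W(.0982,g*.0382,.035),.008),(255,0,0))
cv2.imwrite('pics/w23.png',im)
E
```

```text
(no output)
```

View pics/w23.png

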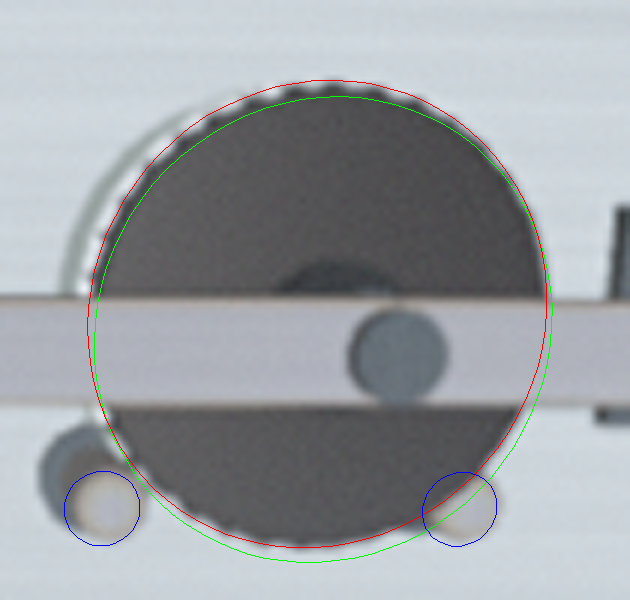

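>>> {"method": "move_arm", "body": {
  "targets": [0.03,0,-0.03,0,0,0,0.055,0.07,0,-0.04,0,0,0,0.055,0.11,0,-0.04,0,0,0,0.055,0.15,0,-0.04,0,0,0,0.055,0.19,0,-0.04,0,0,0,0.055,0.22,-0.03,-0.04,0,0,0,0.055,0.25,-0.06,-0.04,0,0,0,0.055,0.27,-0.09,-0.04,0,0,0,0.055,0.29,-0.12,-0.04,0,0,0,0.055,0.3,-0.16,-0.04,0,0,0,0.055,0.3,-0.2,-0.04,0,0,0,0.055,0.3,-0.2,-0.04,0,0,0,0.055]
}}

```text
time: 27.8
ee_pos: [0.3255, -0.2565, 0.2826]
orientation: [0.025, 1.0, 0.0, -0.001]
ft_force: [0.2, 0.3, -0.5]
width: 0.0551
```

```bash
python3 - <<'E'
from h import *
t=cam('top');cv2.imwrite('pics/top24.png',t['frame']);cv2.imwrite('pics/t24.png',cv2.resize(t['frame'][70:260,180:370],(600,600)))
s=cam('side');cv2.imwrite('pics/s24.png',s['frame']);print(pose()[0],ctrl.get_obs()['time'])
E
```

```text
[ 0.32665793 -0.25204504  0.28329935] 27.9
```

View pics/t24.png

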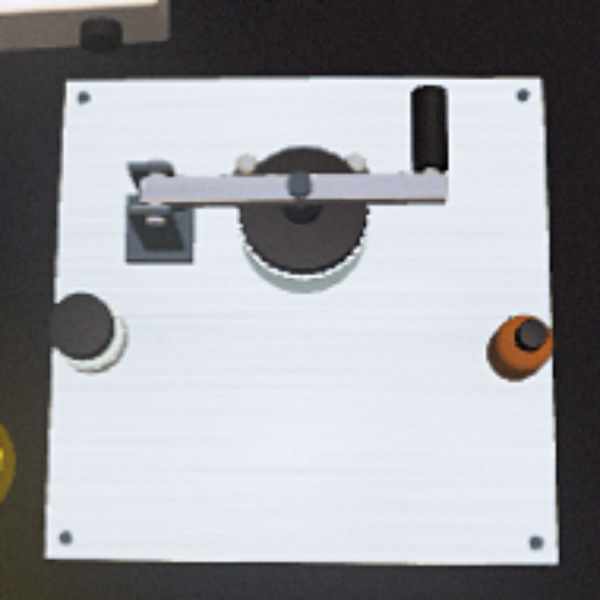

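Still unsure whether the left post truly touches: the pushes also bore down on the jar (up to 10 N), which adds friction. I'll check the gaps with the wrist camera straight above the posts.

```bash
python3 - <<'E'
from h import *
print(rel([.685,.018,.283],Rh()),rel([.685,.018,.19],Rh()))
E
```

```text
(array([-0.3458,  0.2859,  0.0007]), array([ 0.21, -0.11, -0.27])) (array([-0.346 ,  0.2855,  0.0937]), array([ 0.21, -0.11, -0.27]))
```

>>> {"method": "move_arm", "body": {
  "targets": [-0.03,0.025,0,0,0,0,0.055,-0.06,0.05,0,0,0,0,0.055,-0.09,0.075,0,0,0,0,0.055,-0.12,0.1,0,0,0,0,0.055,-0.15,0.125,0,0,0,0,0.055,-0.18,0.15,0,0,0,0,0.055,-0.21,0.175,0,0,0,0,0.055,-0.24,0.2,0,0,0,0,0.055,-0.27,0.225,0,0,0,0,0.055,-0.3,0.25,0,0,0,0,0.055,-0.33,0.275,0,0,0,0,0.055,-0.346,0.286,0,0,0,0,0.055]
}}

```text
time: 28.9
ee_pos: [0.6866, 0.0259, 0.2834]
orientation: [0.018, 1.0, 0.001, -0.001]
ft_force: [-0.1, 0.1, 0.1]
width: 0.055
```

>>> {"method": "move_arm", "body": {
  "targets": [0,0,0.03,0,0,0,0.055,0,0,0.06,0,0,0,0.055,0,0,0.085,0,0,0,0.055,0,0,0.085,0,0,0,0.055,0,0,0.085,0,0,0,0.055]
}}

```text
time: 29.32
ee_pos: [0.6836, 0.0217, 0.1981]
orientation: [0.02, 1.0, 0.0, -0.002]
ft_force: [-0.0, -0.1, 0.3]
width: 0.0551
```

```bash
python3 - <<'E'
from h import *
w=cam('wrist');f=w['frame'];cv2.imwrite('pics/w25.png',f);V=w['view'];print('cam',-V[:3,:3].T@V[:3,3],pose()[0]);np.save('w25.npy',f)
import pickle;pickle.dump({k:w[k] for k in w},open('w25.pkl','wb'))
E
```

```text
cam [0.61695314 0.0246923  0.36571981] [0.68499918 0.02116669 0.20129213]
```

View pics/w25.png

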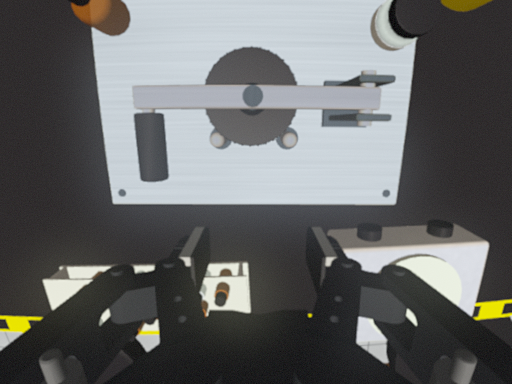

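```bash
python3 - <<'E'
from h import *
import pickle
from scipy.optimize import least_squares
w=pickle.load(open('w25.pkl','rb'));f=w['frame']
b=(198,40,308,155);k=7
im=cv2.resize(f[b[1]:b[3],b[0]:b[2]],None,fx=5,fy=5,interpolation=cv2.INTER_CUBIC);cv2.imwrite('pics/w26.png',im)
# lid edge rays
g=cv2.GaussianBlur(f.max(2),(3,3),0).astype(float)
c0=np.array([.597,.018])
pts=[]
for a in np.radians(np.arange(0,360,3)):
    # project radial samples
    rr=np.arange(.038,.050,.0002);P=np.array([[c0[0]+r*np.cos(a),c0[1]+r*np.sin(a),.11] for r in rr]);u=proj(w,P).astype(np.float32)
    v=cv2.remap(g.astype(np.float32),u[:,0].reshape(1,-1),u[:,1].reshape(1,-1),cv2.INTER_LINEAR)[0]
    if v[0]>110: continue
    kk=np.where(v>130)[0]
    if len(kk): pts.append((np.degrees(a),*P[kk[0],:2]))
pts=np.array(pts)
s=least_squares(lambda q:np.hypot(*(pts[:,1:]-q[:2]).T)-q[2],[*c0,.044],loss='soft_l1',f_scale=.0005)
print(s.x,len(pts),Sh(np.r_[s.x[:2],.05]))
res=np.hypot(*(pts[:,1:]-s.x[:2]).T)-s.x[2];print((pts[:,0].astype(int)).tolist());print((res*1e4).astype(int).tolist())
E
```

```text
[0.5966905  0.01904329 0.04308132] 94 [0.05803033 0.00017229 0.        ]
[0, 3, 6, 9, 12, 14, 18, 21, 24, 27, 29, 33, 39, 42, 45, 48, 54, 57, 59, 63, 66, 69, 72, 108, 111, 114, 117, 119, 123, 126, 129, 132, 135, 138, 141, 144, 147, 150, 153, 156, 159, 162, 165, 168, 171, 174, 177, 180, 183, 186, 189, 192, 195, 198, 201, 204, 207, 210, 213, 216, 219, 222, 225, 228, 230, 234, 237, 239, 243, 246, 285, 288, 291, 294, 297, 300, 303, 306, 309, 312, 315, 318, 321, 324, 330, 333, 336, 339, 342, 345, 348, 351, 354, 357]
[-1, -4, -2, -1, -3, 0, 1, -5, -4, 0, -1, 10, 39, 30, 34, 45, -1, 2, -4, -4, -1, 0, -1, -1, -1, 0, 0, -3, -1, 2, 0, -4, 3, 0, 0, 2, -1, 0, 0, 2, -1, 0, 1, 2, 0, 1, 0, -1, 0, 1, -2, -1, 3, 0, 0, 0, 1, 0, 2, 0, -2, -2, 2, 0, -2, -2, 0, -1, 0, 1, -1, -1, -5, -6, 0, -2, -6, -2, 31, 17, 8, 8, 8, 23, 67, 2, -1, 0, -4, -1, 2, -4, -4, -1]
```

View pics/w26.png

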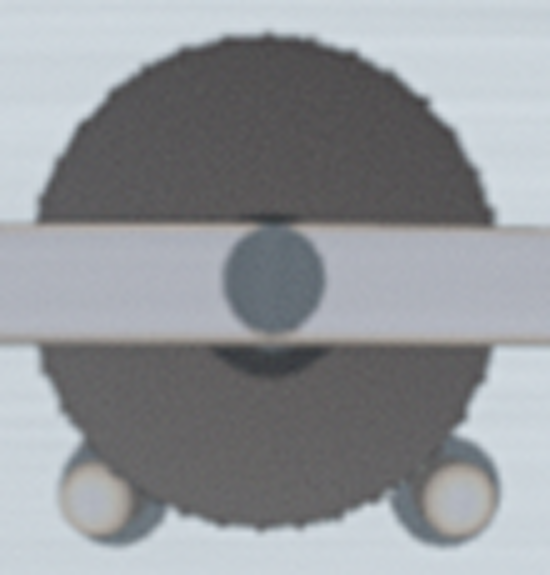

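```bash
python3 - <<'E'
from h import *
import pickle
w=pickle.load(open('w25.pkl','rb'));L=np.array([.59669,.01904])
U=lambda u,v:(198+(u+.5)/5-.5,40+(v+.5)/5-.5)
for z in(.080,.085,.09):
    Q=[onz(w,*U(*q),z)[:2] for q in((97,497),(460,498))]
    print(z,[Sh(np.r_[q,.05])[:2].round(4).tolist() for q in Q],'dist',[np.linalg.norm(q-L).round(4) for q in Q],'sep',np.linalg.norm(Q[0]-Q[1]).round(4))
# post diameters check
a=onz(w,*U(62,497),.085);b=onz(w,*U(133,497),.085);print(np.linalg.norm(a-b))
E
```

```text
0.08 [[0.0975, -0.0362], [0.0977, 0.0406]] dist [np.float64(0.0537), np.float64(0.0566)] sep 0.0768
0.085 [[0.0972, -0.0354], [0.0973, 0.04]] dist [np.float64(0.0529), np.float64(0.056)] sep 0.0755
0.09 [[0.0968, -0.0347], [0.097, 0.0395]] dist [np.float64(0.0522), np.float64(0.0553)] sep 0.0741
0.014804788836805369
```

The wrist view settles it: scaled on the true post spacing, the lid centre is 53.7 mm from the right post but 56.6 mm from the left. So the jar touches only the right post, and I was wrong to accept it earlier. I'll reopen the arm, nudge the jar at +45° towards the left post, and clamp again.

```bash
python3 - <<'E'
from h import *
print(rel([.6357,-.066,.201],Rh()),rel([.6357,-.066,.1046],Rh()))
C=np.array([.1139,.0977]);T=lambda th:np.array([-(.1139-.18*np.cos(th-.15)),-(.0977+.18*np.sin(th-.15))])
for a,b,n in((.188,.668,10),(.668,1.268,10),(1.268,1.56,6)):
    print(a,b,[((-(T(t)-T(a))[0])/np.cos(yaw)).round(4).tolist() if 0 else [round(float(-(T(t)-T(a))[0]/np.cos(yaw)),4),round(float((T(t)-T(a))[1]),4)] for t in np.linspace(a,b,n+1)[1:]])
E
```

```text
(array([ 0.0458, -0.0891,  0.0002]), array([0.01, 0.04, 0.01])) (array([ 0.0459, -0.0891,  0.0966]), array([0.01, 0.04, 0.01]))
0.188 0.668 [[0.0005, -0.0086], [0.0015, -0.0172], [0.0028, -0.0257], [0.0046, -0.0342], [0.0068, -0.0426], [0.0094, -0.0508], [0.0123, -0.0589], [0.0157, -0.0669], [0.0194, -0.0747], [0.0235, -0.0823]]
0.668 1.268 [[0.0056, -0.0092], [0.0118, -0.0181], [0.0185, -0.0266], [0.0257, -0.0346], [0.0334, -0.0422], [0.0415, -0.0494], [0.05, -0.056], [0.0589, -0.0621], [0.0681, -0.0677], [0.0777, -0.0727]]
1.268 1.56 [[0.008, -0.0036], [0.0161, -0.0069], [0.0244, -0.0097], [0.0328, -0.0122], [0.0414, -0.0142], [0.05, -0.0158]]
```

>>> {"method": "move_arm", "body": {
  "targets": [0.02,-0.035,0,0,0,0,0.055,0.035,-0.065,0,0,0,0,0.055,0.046,-0.089,0,0,0,0,0.055,0.046,-0.089,0.002,0,0,0,0.055,0.046,-0.089,0.01,0,0,0,0.055,0.046,-0.089,0.04,0,0,0,0.055,0.046,-0.089,0.07,0,0,0,0.055,0.046,-0.089,0.093,0,0,0,0.055,0.046,-0.089,0.097,0,0,0,0.055,0.046,-0.089,0.097,0,0,0,0.055,0.046,-0.089,0.097,0,0,0,0.055]
}}

```text
time: 30.28
ee_pos: [0.6372, -0.0667, 0.1058]
orientation: [0.02, 1.0, -0.0, 0.002]
ft_force: [0.7, 0.0, 0.2]
width: 0.0548
```

>>> {"method": "move_arm", "body": {
  "targets": [0,0,0,0,0,0,0.035,0,0,0,0,0,0,0.025,0,0,0,0,0,0,0.015,0,0,0,0,0,0,0.015,0,0,0,0,0,0,0.015,0,0,0,0,0,0,0.015],
  "squeeze": 50
}}

```text
time: 30.78
ee_pos: [0.6374, -0.0663, 0.1053]
orientation: [0.02, 1.0, 0.001, 0.003]
ft_force: [4.1, 3.6, 2.0]
width: 0.022
```

```bash
python3 - <<'E'
from h import *
print(pose()[0],ctrl.get_obs()['width'],ctrl.get_obs()['ft_force'])
f=cam('side')['frame'];cv2.imwrite('pics/side27.png',cv2.resize(f[120:230,170:290],(654,600),interpolation=cv2.INTER_CUBIC))
E
```

```text
[ 0.63743757 -0.06630849  0.10534439] 0.02202195458657861 [4.12860894 3.60963871 2.03374236]
```

View pics/side27.png

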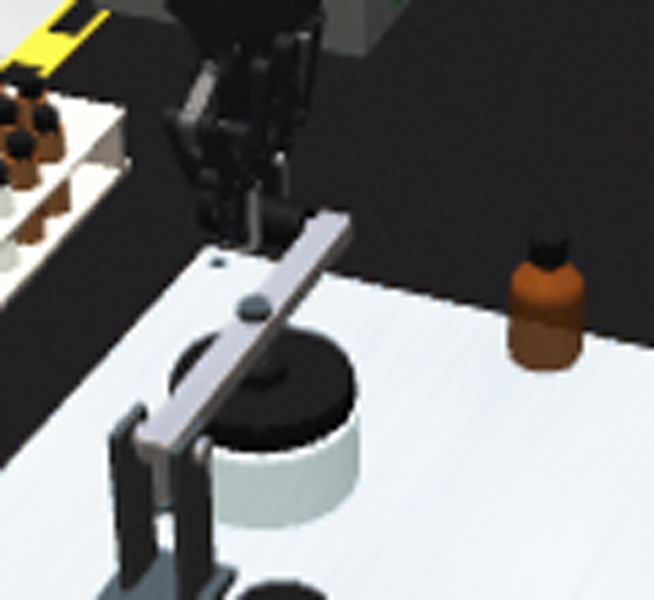

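Gripped (22 mm, side crop (255,215)). Swing it up.

>>> {"method": "move_arm", "body": {
  "targets": [0,0.0005,-0.004,0,0,0,0.015,0,0.001,-0.0086,0,0,0,0.015,0,0.0015,-0.0172,0,0,0,0.015,0,0.0028,-0.0257,0,0,0,0.015,0,0.0046,-0.0342,0,0,0,0.015,0,0.0068,-0.0426,0,0,0,0.015,0,0.0094,-0.0508,0,0,0,0.015,0,0.0123,-0.0589,0,0,0,0.015,0,0.0157,-0.0669,0,0,0,0.015,0,0.0194,-0.0747,0,0,0,0.015,0,0.0235,-0.0823,0,0,0,0.015]
}}

```text
time: 31.75
ee_pos: [0.6382, -0.0447, 0.1855]
orientation: [0.021, 1.0, -0.001, 0.002]
ft_force: [7.4, -0.6, -4.2]
width: 0.0225
```

>>> {"method": "move_arm", "body": {
  "targets": [0,0.0056,-0.0092,0,0,0,0.015,0,0.0118,-0.0181,0,0,0,0.015,0,0.0185,-0.0266,0,0,0,0.015,0,0.0257,-0.0346,0,0,0,0.015,0,0.0334,-0.0422,0,0,0,0.015,0,0.0415,-0.0494,0,0,0,0.015,0,0.05,-0.056,0,0,0,0.015,0,0.0589,-0.0621,0,0,0,0.015,0,0.0681,-0.0677,0,0,0,0.015,0,0.0777,-0.0727,0,0,0,0.015]
}}

```text
time: 32.58
ee_pos: [0.6415, 0.0312, 0.2598]
orientation: [0.022, 1.0, -0.003, 0.003]
ft_force: [4.4, -3.4, 0.3]
width: 0.0224
```

>>> {"method": "move_arm", "body": {
  "targets": [0,0.008,-0.0036,0,0,0,0.015,0,0.0161,-0.0069,0,0,0,0.015,0,0.0244,-0.0097,0,0,0,0.015,0,0.0328,-0.0122,0,0,0,0.015,0,0.0414,-0.0142,0,0,0,0.015,0,0.05,-0.0158,0,0,0,0.015,0,0.05,-0.0158,0,0,0,0.015,0,0.05,-0.0158,0,0,0,0.015]
}}

```text
time: 33.25
ee_pos: [0.6437, 0.0833, 0.277]
orientation: [0.021, 1.0, -0.0, 0.004]
ft_force: [5.4, 0.5, 6.7]
width: 0.0227
```

```bash
python3 - <<'E'
from h import *
p=pose()[0];print(p,ctrl.get_obs()['width'],ctrl.get_obs()['ft_force'],np.arctan2(p[2]-.0977,.1139-p[1])+.15)
E
```

```text
[0.64373764 0.08325122 0.27697588] 0.022667089954564613 [5.42029331 0.51958904 6.74901475] 1.5514745219482164
```

```bash
cat >> h.py <<'E'
a3=np.radians(35-2.3);d3=np.array([np.cos(a3),np.sin(a3)]);J3=np.array([.5967,.018])
E
python3 - <<'E'
from h import *
for P,Q in (([.643,.083,.355],Rh()),([.643,-.03,.36],Rh()),(np.r_[J3-d3*.075,.22],Rp(d3,15))): print(rel(P,Q))
E
```

```text
(array([ 0.0001, -0.0003, -0.078 ]), array([-0.03,  0.49, -0.1 ]))
(array([-0.0047, -0.1132, -0.0829]), array([-0.03,  0.49, -0.1 ]))
(array([ 0.1061, -0.1103,  0.0561]), array([ -4.77, -14.07, -34.87]))
```

>>> {"method": "move_arm", "body": {
  "targets": [0,0,0,0,0,0,0.035,0,0,0,0,0,0,0.045,0,0,0,0,0,0,0.055,0,0,0,0,0,0,0.055,0,0,-0.04,0,0,0,0.055,0,0,-0.08,0,0,0,0.055,0,-0.01,-0.095,0,0,0,0.055,0,-0.05,-0.095,0,0,0,0.055,0,-0.09,-0.095,0,0,0,0.055,0,-0.125,-0.095,0,0,0,0.055,0,-0.125,-0.095,0,0,0,0.055]
}}

```text
time: 34.17
ee_pos: [0.6359, -0.0478, 0.3688]
orientation: [0.025, 1.0, -0.002, -0.0]
ft_force: [0.2, -0.2, -0.2]
width: 0.055
```

```bash
python3 - <<'E'
from h import *
print(pose()[0],rel(np.r_[J3-d3*.075,.2],Rp(d3,15)))
E
```

```text
[ 0.63587833 -0.04778466  0.3687733 ] (array([0.1033, 0.0206, 0.1688]), array([ -4.83, -14.61, -35.36]))
```

>>> {"method": "move_arm", "body": {
  "targets": [0.035,0.007,0.02,-1,-2.5,-6,0.02,0.07,0.014,0.04,-2,-5,-12,0,0.103,0.02,0.06,-2.8,-8,-19,0,0.103,0.02,0.1,-3.5,-11,-26,0,0.103,0.02,0.135,-4.5,-13,-32,0,0.103,0.02,0.169,-4.8,-14.6,-35.4,0,0.103,0.02,0.169,-4.8,-14.6,-35.4,0,0.103,0.02,0.169,-4.8,-14.6,-35.4,0,0.103,0.02,0.169,-4.8,-14.6,-35.4,0]
}}

```text
time: 34.92
ee_pos: [0.5367, -0.0171, 0.2039]
orientation: [-0.283, 0.95, 0.037, 0.129]
ft_force: [-0.1, -0.2, 1.1]
width: -0.0001
```

```bash
python3 - <<'E'
from h import *
print(pose()[0],ctrl.get_obs()['joints'].round(2),rel(np.r_[J3-d3*.075,.068],Rp(d3,15)))
f=cam('side')['frame'];cv2.imwrite('pics/side28.png',cv2.resize(f[80:260,130:330],(667,600)))
E
```

```text
[ 0.5366907  -0.01705202  0.20394224] [-0.27 -0.1   1.59  0.2   1.48 -2.42] (array([ 0.0414, -0.0026,  0.1296]), array([-0.01,  0.37,  0.47]))
```

View pics/side28.png

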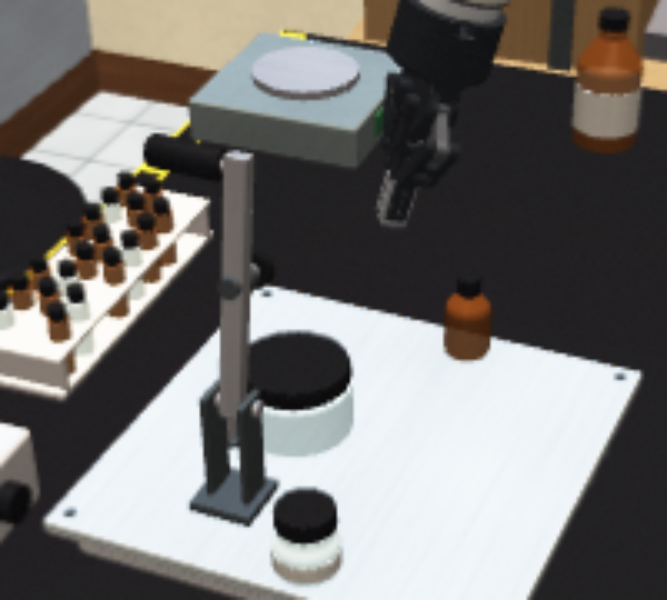

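>>> {"method": "move_arm", "body": {
  "targets": [0.012,-0.001,0.04,0,0,0,0,0.024,-0.002,0.08,0,0,0,0,0.037,-0.0026,0.115,0,0,0,0,0.0414,-0.0026,0.13,0,0,0,0,0.0414,-0.0026,0.13,0,0,0,0,0.0414,-0.0026,0.13,0,0,0,0,0.0414,-0.0026,0.13,0,0,0,0]
}}

```text
time: 35.55
ee_pos: [0.5352, -0.0229, 0.0692]
orientation: [-0.284, 0.949, 0.036, 0.13]
ft_force: [0.0, 0.0, 0.3]
width: 0.0001
```

>>> {"method": "move_arm", "body": {
  "targets": [-0.0039,0,0.001,0,0,0,0,-0.0077,0,0.0021,0,0,0,0,-0.0116,0,0.0031,0,0,0,0,-0.0155,0,0.0041,0,0,0,0,-0.0193,0,0.0052,0,0,0,0,-0.0213,0,0.0057,0,0,0,0,-0.0232,0,0.0062,0,0,0,0,-0.0232,0,0.0062,0,0,0,0,-0.0232,0,0.0062,0,0,0,0]
}}

```text
time: 36.3
ee_pos: [0.5512, -0.0089, 0.0642]
orientation: [-0.284, 0.95, 0.038, 0.126]
ft_force: [0.3, -1.1, -0.2]
width: 0.0002
```

```bash
python3 - <<'E'
from h import *
p=pose()[0];print(p,(J3-p[:2])@d3,(J3-p[:2])@[-d3[1],d3[0]],ctrl.get_obs()['ft_force'])
t=cam('top');cv2.imwrite('pics/t29.png',cv2.resize(t['frame'][70:260,180:370],(600,600)))
f=cam('side')['frame'];cv2.imwrite('pics/side29.png',cv2.resize(f[80:260,130:330],(667,600)))
E
```

```text
[ 0.55118161 -0.00894859  0.06419814] 0.052862931383457906 -0.0019133446792009327 [ 0.33114797 -1.10810875 -0.15322453]
```

View pics/side29.png

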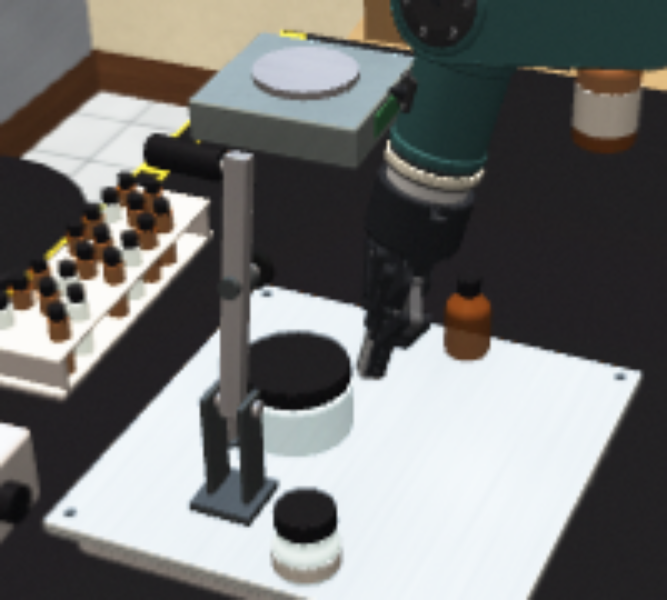

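>>> {"method": "move_arm", "body": {
  "targets": [-0.001,0,0.0003,0,0,0,0,-0.002,0,0.0005,0,0,0,0,-0.003,0,0.0008,0,0,0,0,-0.004,0,0.001,0,0,0,0,-0.005,0,0.0012,0,0,0,0,-0.005,0,0.0012,0,0,0,0]
}}

```text
time: 36.9
ee_pos: [0.5556, -0.0062, 0.0645]
orientation: [-0.284, 0.95, 0.038, 0.126]
ft_force: [-0.0, -2.1, 0.6]
width: -0.0004
```

>>> {"method": "move_arm", "body": {
  "targets": [-0.0006,0,0.0001,0,0,0,0,-0.0012,0,0.0001,0,0,0,0,-0.0018,0,0.0002,0,0,0,0,-0.0018,0,0.0002,0,0,0,0]
}}

```text
time: 37.23
ee_pos: [0.5562, -0.0055, 0.0644]
orientation: [-0.284, 0.95, 0.038, 0.126]
ft_force: [-3.7, -2.3, 0.7]
width: -0.0001
```

>>> {"method": "move_arm", "body": {
  "targets": [-0.0005,0,0,0,0,0,0,-0.001,0,0,0,0,0,0,-0.0015,0,0,0,0,0,0,-0.0015,0,0,0,0,0,0]
}}

```text
time: 37.57
ee_pos: [0.5575, -0.004, 0.0646]
orientation: [-0.284, 0.95, 0.039, 0.126]
ft_force: [-5.1, -1.0, -0.7]
width: -0.0001
```

>>> {"method": "move_arm", "body": {
  "targets": [-0.0005,0,0.0001,0,0,0,0,-0.001,0,0.0002,0,0,0,0,-0.001,0,0.0002,0,0,0,0]
}}

```text
time: 37.82
ee_pos: [0.5578, -0.0037, 0.0645]
orientation: [-0.284, 0.95, 0.039, 0.125]
ft_force: [-7.5, -1.4, 1.0]
width: 0.0003
```

>>> {"method": "move_arm", "body": {
  "targets": [-0.0005,0,0.0001,0,0,0,0,-0.001,0,0.0002,0,0,0,0,-0.001,0,0.0002,0,0,0,0]
}}

```text
time: 38.07
ee_pos: [0.5579, -0.0036, 0.0644]
orientation: [-0.284, 0.95, 0.039, 0.124]
ft_force: [-10.1, -3.2, 2.2]
width: 0.0
```

>>> {"method": "move_arm", "body": {
  "targets": [-0.0005,0,0.0001,0,0,0,0,-0.001,0,0.0001,0,0,0,0,-0.001,0,0.0001,0,0,0,0]
}}

```text
time: 38.32
ee_pos: [0.5579, -0.0036, 0.0644]
orientation: [-0.284, 0.95, 0.038, 0.123]
ft_force: [-12.5, -3.6, 3.8]
width: 0.0001
```

Jar slid about 2.5 mm along the right post, then stopped dead, with the reaction now from the left post as well and little down-force. Back off and check with the top camera.

>>> {"method": "move_arm", "body": {
  "targets": [0.003,0,-0.0008,0,0,0,0,0.006,0,-0.0016,0,0,0,0,0.02,0,-0.006,0,0,0,0,0.035,0,-0.02,0,0,0,0,0.045,0,-0.055,0,0,0,0.03,0.05,0,-0.095,0,0,0,0.05,0.06,0,-0.135,0,0,0,0.055,0.09,0.03,-0.165,0,0,0,0.055,0.125,0.04,-0.185,0,0,0,0.055,0.155,0.05,-0.205,0,0,0,0.055,0.155,0.05,-0.205,0,0,0,0.055]
}}

```text
time: 39.23
ee_pos: [0.3741, -0.0472, 0.2306]
orientation: [-0.271, 0.954, 0.028, 0.123]
ft_force: [1.7, -0.5, -0.3]
width: 0.0552
```

```bash
python3 - <<'E'
from h import *
print(pose()[0])
t=cam('top');q=lidfit(t,(266,287,105,135));print(q,Sh(np.r_[q[0],.05]))
cv2.imwrite('pics/t30.png',cv2.resize(t['frame'][70:260,180:370],(600,600)))
s=cam('side');cv2.imwrite('pics/s30.png',cv2.resize(s['frame'][80:260,130:330],(667,600)))
print(rel([.6437,-.03,.36],Rh()))
E
```

```text
[ 0.37411059 -0.0472474   0.23060167]
(array([0.59775211, 0.01987549]), 21, np.float64(0.0001553862276956901)) [0.05905769 0.00104643 0.        ]
(array([-0.2626, -0.127 , -0.0664]), array([ 3.66, 14.2 , 33.79]))
```

View pics/t30.png

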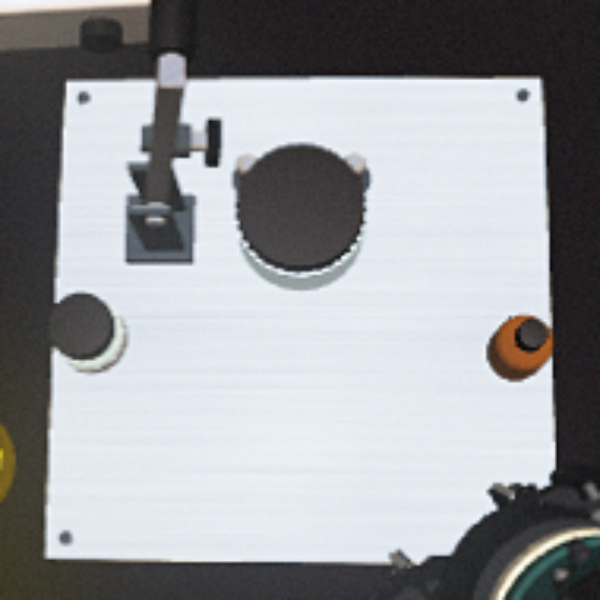

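The lid moved (+2.0, +2.3) mm. Added to the wrist-camera distances, that gives 53.6 mm to both posts, so the jar is symmetric and touching both. Now clamp again.

>>> {"method": "move_arm", "body": {
  "targets": [-0.01,-0.005,-0.04,0.6,2,5,0.055,-0.03,-0.015,-0.08,1.2,4,11,0.055,-0.05,-0.025,-0.12,1.8,7,17,0.055,-0.085,-0.04,-0.115,2.4,10,23,0.055,-0.12,-0.055,-0.105,3,12,29,0.055,-0.155,-0.072,-0.096,3.7,14.2,33.8,0.055,-0.19,-0.09,-0.086,3.7,14.2,33.8,0.055,-0.225,-0.107,-0.076,3.7,14.2,33.8,0.055,-0.255,-0.122,-0.069,3.7,14.2,33.8,0.055,-0.262,-0.127,-0.066,3.7,14.2,33.8,0.055,-0.262,-0.127,-0.066,3.7,14.2,33.8,0.055,-0.262,-0.127,-0.066,3.7,14.2,33.8,0.055]
}}

```text
time: 40.33
ee_pos: [0.6449, -0.0295, 0.3515]
orientation: [0.019, 1.0, 0.001, -0.006]
ft_force: [-0.1, -0.3, 0.9]
width: 0.0548
```

```bash
python3 - <<'E'
from h import *
print(pose()[0],rel([.642,.0833,.362],Rh()))
E
```

```text
[ 0.64485696 -0.02950247  0.35150207] (array([ 0.0073,  0.1126, -0.0101]), array([ 0.15, -0.65,  0.1 ]))
```

>>> {"method": "move_arm", "body": {
  "targets": [0,0.005,-0.01,0,0,0,0.055,0.002,0.03,-0.01,0,0,0,0.055,0.004,0.06,-0.01,0,0,0,0.055,0.005,0.09,-0.01,0,0,0,0.055,0.005,0.1126,-0.01,0,0,0,0.055,0.005,0.1126,-0.01,0,0,0,0.055,0.005,0.1126,-0.01,0,0,0,0.055,0.005,0.1126,-0.01,0,0,0,0.055]
}}

```text
time: 41.0
ee_pos: [0.6423, 0.0821, 0.3661]
orientation: [0.02, 1.0, 0.001, -0.003]
ft_force: [0.0, -0.7, 0.8]
width: 0.0546
```

```bash
python3 - <<'E'
from h import *
print(pose()[0],rel([.642,.0833,.277],Rh()))
cv2.imwrite('pics/w31.png',cam('wrist')['frame'])
E
```

```text
[0.64233934 0.08214678 0.36609799] (array([-0.0001,  0.001 ,  0.0891]), array([ 0.08, -0.33,  0.  ]))
```

View pics/w31.png

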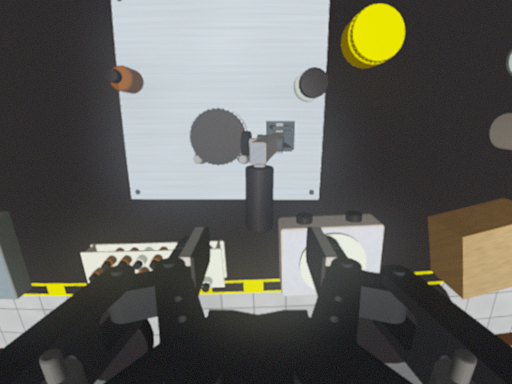

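Handle at (260,198), centred between the fingers. Descend and grip.

>>> {"method": "move_arm", "body": {
  "targets": [0,0.001,0.03,0,0,0,0.055,0,0.001,0.06,0,0,0,0.055,0,0.001,0.085,0,0,0,0.055,0,0.001,0.09,0,0,0,0.055,0,0.001,0.09,0,0,0,0.055,0,0.001,0.09,0,0,0,0.055,0,0.001,0.09,0,0,0,0.03,0,0.001,0.09,0,0,0,0.02,0,0.001,0.09,0,0,0,0.015,0,0.001,0.09,0,0,0,0.015,0,0.001,0.09,0,0,0,0.015,0,0.001,0.09,0,0,0,0.015],
  "squeeze": 50
}}

```text
time: 42.05
ee_pos: [0.6431, 0.0836, 0.278]
orientation: [0.02, 1.0, 0.001, -0.001]
ft_force: [0.6, -1.7, 5.9]
width: 0.0221
```

```bash
python3 - <<'E'
from h import *
p=pose()[0];o=ctrl.get_obs();print(p,o['width'],o['ft_force'])
a=np.arctan2(p[2]-.0977,.1139-p[1])+.15;print(a,np.hypot(p[2]-.0977,.1139-p[1]))
a=round(a,2)
def T(t):return np.array([-.18*np.cos(t-.15),-.18*np.sin(t-.15)])
for s,b,n in((a,.95,12),(.95,.42,12),(.42,.29,7)):
    print(s,b,[(T(t)-T(s)).round(4).tolist() for t in np.linspace(s,b,n+1)[1:]])
E
```

```text
[0.64306721 0.08357585 0.27800602] 0.022050810522683394 [ 0.59460324 -1.72553076  5.94163326]
1.5541740219319706 0.1828382198276471
1.55 0.95 [[-0.0088, 0.0018], [-0.0176, 0.0039], [-0.0262, 0.0066], [-0.0346, 0.0096], [-0.0429, 0.0131], [-0.0511, 0.017], [-0.059, 0.0212], [-0.0667, 0.0259], [-0.0741, 0.031], [-0.0813, 0.0364], [-0.0882, 0.0422], [-0.0948, 0.0483]]
0.95 0.42 [[-0.0056, 0.0057], [-0.0109, 0.0116], [-0.016, 0.0177], [-0.0207, 0.0241], [-0.0252, 0.0306], [-0.0294, 0.0374], [-0.0333, 0.0443], [-0.0369, 0.0514], [-0.0402, 0.0586], [-0.0432, 0.066], [-0.0458, 0.0735], [-0.0481, 0.0811]]
0.42 0.29 [[-0.0009, 0.0032], [-0.0017, 0.0065], [-0.0024, 0.0097], [-0.0031, 0.013], [-0.0037, 0.0163], [-0.0043, 0.0196], [-0.0048, 0.0229]]
```

>>> {"method": "move_arm", "body": {
  "targets": [0,-0.0088,0.0018,0,0,0,0.015,0,-0.0176,0.0039,0,0,0,0.015,0,-0.0262,0.0066,0,0,0,0.015,0,-0.0346,0.0096,0,0,0,0.015,0,-0.0429,0.0131,0,0,0,0.015,0,-0.0511,0.017,0,0,0,0.015,0,-0.059,0.0212,0,0,0,0.015,0,-0.0667,0.0259,0,0,0,0.015,0,-0.0741,0.031,0,0,0,0.015,0,-0.0813,0.0364,0,0,0,0.015,0,-0.0882,0.0422,0,0,0,0.015,0,-0.0948,0.0483,0,0,0,0.015]
}}

```text
time: 43.05
ee_pos: [0.639, -0.0126, 0.2288]
orientation: [0.02, 1.0, -0.0, -0.001]
ft_force: [1.2, -3.3, 4.8]
width: 0.022
```

>>> {"method": "move_arm", "body": {
  "targets": [0,-0.0056,0.0057,0,0,0,0.015,0,-0.0109,0.0116,0,0,0,0.015,0,-0.016,0.0177,0,0,0,0.015,0,-0.0207,0.0241,0,0,0,0.015,0,-0.0252,0.0306,0,0,0,0.015,0,-0.0294,0.0374,0,0,0,0.015,0,-0.0333,0.0443,0,0,0,0.015,0,-0.0369,0.0514,0,0,0,0.015,0,-0.0402,0.0586,0,0,0,0.015,0,-0.0432,0.066,0,0,0,0.015,0,-0.0458,0.0735,0,0,0,0.015,0,-0.0475,0.079,0,0,0,0.015]
}}

```text
time: 44.05
ee_pos: [0.6369, -0.06, 0.1472]
orientation: [0.02, 1.0, -0.0, -0.002]
ft_force: [4.0, -4.8, 0.8]
width: 0.0223
```

>>> {"method": "move_arm", "body": {
  "targets": [0,-0.0009,0.0032,0,0,0,0.015,0,-0.0017,0.0065,0,0,0,0.015,0,-0.0024,0.0097,0,0,0,0.015,0,-0.0031,0.013,0,0,0,0.015,0,-0.0037,0.0163,0,0,0,0.015,0,-0.0043,0.0196,0,0,0,0.015,0,-0.0043,0.0196,0,0,0,0.015,0,-0.0043,0.0196,0,0,0,0.015]
}}

```text
time: 44.72
ee_pos: [0.6367, -0.0641, 0.1272]
orientation: [0.02, 1.0, -0.0, -0.002]
ft_force: [5.7, -5.6, -1.4]
width: 0.022
```

```bash
python3 - <<'E'
from h import *
from scipy.optimize import least_squares
p=pose()[0];o=ctrl.get_obs();print(p,o['width'],o['ft_force'])
print('old centre ang',np.arctan2(p[2]-.0977,.1139-p[1])+.15)
f=cam('side')['frame'];cv2.imwrite('pics/side32.png',cv2.resize(f[120:230,170:290],(654,600),interpolation=cv2.INTER_CUBIC))
E
```

```text
[ 0.63673405 -0.06414736  0.12721716] 0.02200389946605942 [ 5.66519329 -5.64375066 -1.42075287]
old centre ang 0.3142884381776134
```

View pics/side32.png

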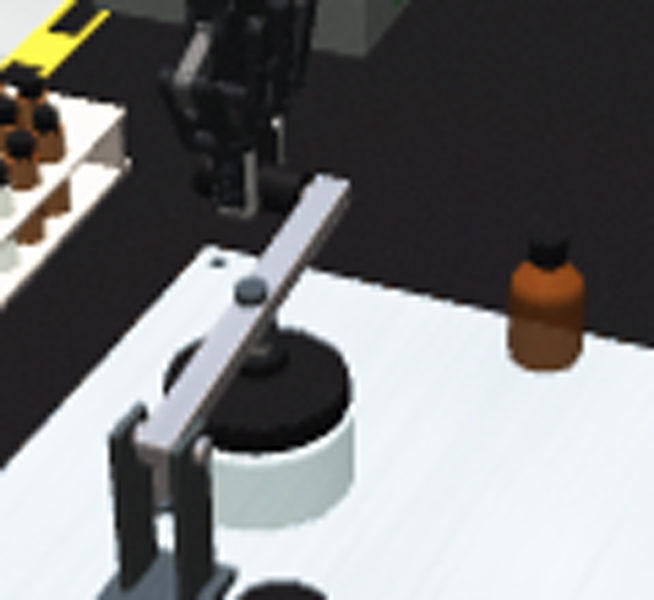

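```bash
python3 - <<'E'
import numpy as np
from scipy.optimize import least_squares
Q=np.array([[.08358,.27801],[-.0126,.2288],[-.0600,.1472],[-.06415,.12722]])
s=least_squares(lambda c:np.hypot(*(Q-c).T)-.18,[.118,.1]);print(s.x,s.fun)
c=s.x;print(np.arctan2(Q[:,1]-c[1],c[0]-Q[:,0])+.15)
for t in(.23,.20,.188): print(t,c[0]-.18*np.cos(t-.15),c[1]+.18*np.sin(t-.15))
E
```

```text
[0.11385006 0.10061087] [-3.68724638e-05  6.12968654e-05 -1.55818925e-05 -2.20357539e-05]
[1.55179147 0.94222759 0.41183236 0.29839058]
0.23 -0.06557424557071583 0.1149955168287959
0.2 -0.06592498530733824 0.10960712238306691
0.188 -0.06601999407401161 0.10744922587319349
```

>>> {"method": "move_arm", "body": {
  "targets": [0,-0.0003,0.0015,0,0,0,0.015,0,-0.0006,0.003,0,0,0,0.015,0,-0.0008,0.0045,0,0,0,0.015,0,-0.001,0.006,0,0,0,0.015,0,-0.0012,0.0075,0,0,0,0.015,0,-0.0013,0.0085,0,0,0,0.015,0,-0.0014,0.0095,0,0,0,0.015,0,-0.0014,0.0105,0,0,0,0.015,0,-0.0015,0.0115,0,0,0,0.015,0,-0.0016,0.0125,0,0,0,0.015,0,-0.0016,0.0135,0,0,0,0.015,0,-0.0016,0.0145,0,0,0,0.015]
}}

```text
time: 45.77
ee_pos: [0.6367, -0.0656, 0.1137]
orientation: [0.02, 1.0, -0.0, -0.002]
ft_force: [4.3, -5.3, 2.0]
width: 0.0221
```

>>> {"method": "move_arm", "body": {
  "targets": [0,0,0.001,0,0,0,0.015,0,-0.0001,0.002,0,0,0,0.015,0,-0.0001,0.003,0,0,0,0.015,0,-0.0001,0.004,0,0,0,0.015,0,-0.0002,0.005,0,0,0,0.015,0,-0.0002,0.005,0,0,0,0.015,0,-0.0002,0.005,0,0,0,0.015]
}}

```text
time: 46.35
ee_pos: [0.6367, -0.0659, 0.1087]
orientation: [0.02, 1.0, -0.001, -0.002]
ft_force: [4.4, -5.2, 0.8]
width: 0.022
```

```bash
python3 - <<'E'
from h import *
p=pose()[0];o=ctrl.get_obs();print(p,o['width'],o['ft_force'],np.arctan2(p[2]-.1006,.1139-p[1])+.15)
f=cam('side')['frame'];cv2.imwrite('pics/side33.png',cv2.resize(f[120:230,170:290],(654,600),interpolation=cv2.INTER_CUBIC))
E
```

```text
[ 0.63670848 -0.06589933  0.10872042] 0.0219848338476147 [ 4.40025672 -5.17524469  0.7816379 ] 0.19513311987092968
```

View pics/side33.png

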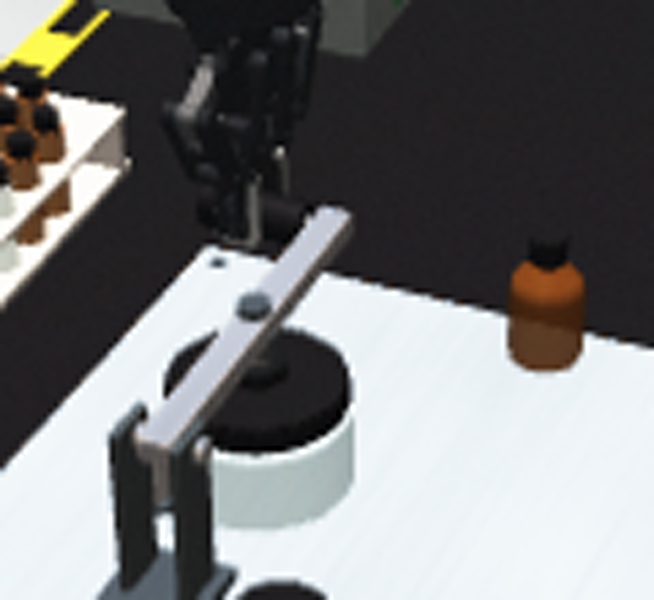

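Angle 0.195 (about 3.3 mm pressed). One more millimetre, then release and lift.

>>> {"method": "move_arm", "body": {
  "targets": [0,0,0.0006,0,0,0,0.015,0,0,0.0012,0,0,0,0.015,0,0,0.0012,0,0,0,0.015,0,0,0.0012,0,0,0,0.015]
}}

```text
time: 46.73
ee_pos: [0.6367, -0.066, 0.1077]
orientation: [0.02, 1.0, -0.001, -0.002]
ft_force: [3.9, -5.6, 1.2]
width: 0.0219
```

>>> {"method": "move_arm", "body": {
  "targets": [0,0,0,0,0,0,0.03,0,0,0,0,0,0,0.04,0,0,0,0,0,0,0.05,0,0,0,0,0,0,0.055,0,0,0,0,0,0,0.055,0,0,0,0,0,0,0.055,0,0,-0.01,0,0,0,0.055,0,0,-0.03,0,0,0,0.055,0,0,-0.06,0,0,0,0.055,0,0,-0.1,0,0,0,0.055,0,0,-0.1,0,0,0,0.055]
}}

```text
time: 47.65
ee_pos: [0.6394, -0.065, 0.2187]
orientation: [0.02, 1.0, -0.001, 0.005]
ft_force: [0.8, -1.4, 2.9]
width: 0.0551
```

```bash
python3 - <<'E'
from h import *
print(pose()[0],rel([.685,.018,.2],Rh()))
E
```

```text
[ 0.63937665 -0.06497713  0.21865286] (array([-0.0421,  0.0847,  0.019 ]), array([-0.05,  0.55,  0.03]))
```

Repeat the same wrist check from above the posts.

>>> {"method": "move_arm", "body": {
  "targets": [-0.015,0.03,0,0,0,0,0.055,-0.03,0.06,0,0,0,0,0.055,-0.045,0.085,0,0,0,0,0.055,-0.045,0.085,0.01,0,0,0,0.055,-0.045,0.085,0.01,0,0,0,0.055,-0.045,0.085,0.01,0,0,0,0.055]
}}

```text
time: 48.15
ee_pos: [0.6834, 0.0185, 0.1965]
orientation: [0.02, 1.0, 0.001, -0.005]
ft_force: [-0.1, 0.2, -0.0]
width: 0.0548
```

```bash
python3 - <<'E'
from h import *
from scipy.optimize import least_squares
w=cam('wrist');f=w['frame'];print(pose()[0])
g=cv2.GaussianBlur(f.max(2),(3,3),0).astype(np.float32);c0=np.array([.599,.0205]);pts=[]
for a in np.radians(np.arange(0,360,3)):
    rr=np.arange(.038,.050,.0002);P=np.array([[c0[0]+r*np.cos(a),c0[1]+r*np.sin(a),.11] for r in rr]);u=proj(w,P).astype(np.float32)
    v=cv2.remap(g,u[:,0].reshape(1,-1),u[:,1].reshape(1,-1),cv2.INTER_LINEAR)[0]
    if v[0]>110: continue
    kk=np.where(v>130)[0]
    if len(kk): pts.append(P[kk[0],:2])
pts=np.array(pts);s=least_squares(lambda q:np.hypot(*(pts-q[:2]).T)-q[2],[*c0,.044],loss='soft_l1',f_scale=.0003)
print(s.x,Sh(np.r_[s.x[:2],.05]));np.save('lid.npy',s.x)
u0=proj(w,np.r_[s.x[:2],.11])[0].astype(int);b=(u0[0]-55,u0[1]-50);print(b)
cv2.imwrite('pics/w34.png',cv2.resize(f[b[1]:b[1]+115,b[0]:b[0]+110],None,fx=5,fy=5,interpolation=cv2.INTER_CUBIC))
import pickle;pickle.dump((w,b),open('w34.pkl','wb'))
E
```

```text
[0.68357509 0.01796887 0.19720731]
[0.59869508 0.02101046 0.04306667] [0.05995435 0.00221833 0.        ]
(np.int64(201), np.int64(50))
```

View pics/w34.png

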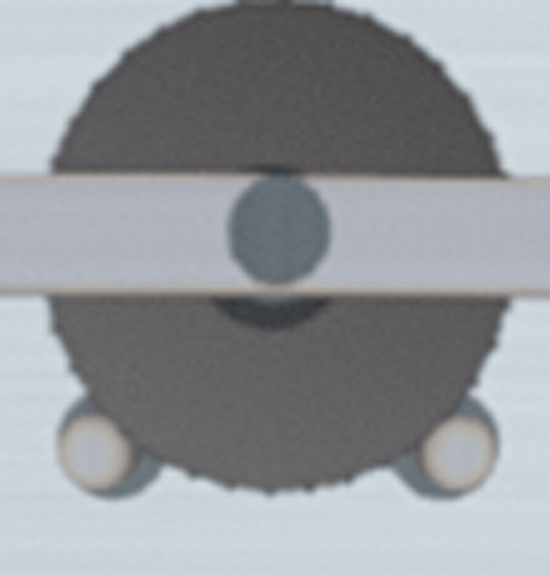

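```bash
python3 - <<'E'
from h import *
import pickle
w,b=pickle.load(open('w34.pkl','rb'));L=np.load('lid.npy')[:2]
U=lambda u,v:(b[0]+(u+.5)/5-.5,b[1]+(v+.5)/5-.5)
for z in(.080,.082,.085):
    Q=[onz(w,*U(*q),z)[:2] for q in((95,451),(459,453))]
    print(z,'dist R,L',[np.linalg.norm(q-L).round(4) for q in Q],'sep',np.linalg.norm(Q[0]-Q[1]).round(4))
print(rel([.60,-.12,.30],Rh()))
E
```

```text
0.08 dist R,L [np.float64(0.0539), np.float64(0.0539)] sep 0.0767
0.082 dist R,L [np.float64(0.0536), np.float64(0.0537)] sep 0.0762
0.085 dist R,L [np.float64(0.0532), np.float64(0.0532)] sep 0.0754
(array([ 0.0787, -0.1411, -0.1023]), array([ 0.06, -0.46, -0.02]))
```

Lid centre is 53.8 mm from both posts (54 expected), so the jar is against both. Move the arm well clear and take final pictures.

>>> {"method": "move_arm", "body": {
  "targets": [0,0,-0.04,0,0,0,0.055,0,0,-0.08,0,0,0,0.055,0.03,0,-0.1,0,0,0,0.055,0.07,-0.01,-0.1,0,0,0,0.055,0.11,-0.03,-0.1,0,0,0,0.055,0.15,-0.05,-0.1,0,0,0,0.055,0.19,-0.08,-0.1,0,0,0,0.055,0.22,-0.11,-0.1,0,0,0,0.055,0.25,-0.14,-0.1,0,0,0,0.055,0.28,-0.17,-0.1,0,0,0,0.055,0.3,-0.2,-0.1,0,0,0,0.055,0.3,-0.2,-0.1,0,0,0,0.055]
}}

```text
time: 49.2
ee_pos: [0.3728, -0.1731, 0.3007]
orientation: [0.024, 1.0, -0.001, -0.003]
ft_force: [1.2, 0.7, 0.9]
width: 0.0551
```

```bash
python3 - <<'E'
from h import *
t=cam('top');s=cam('side');print(pose()[0],ctrl.get_obs()['time'])
cv2.imwrite('pics/t35.png',cv2.resize(t['frame'][70:260,180:370],(600,600)));cv2.imwrite('pics/s35.png',cv2.resize(s['frame'][120:230,170:290],(654,600)))
E
```

```text
[ 0.37494279 -0.17144496  0.30038989] 49.3
```

View pics/t35.png

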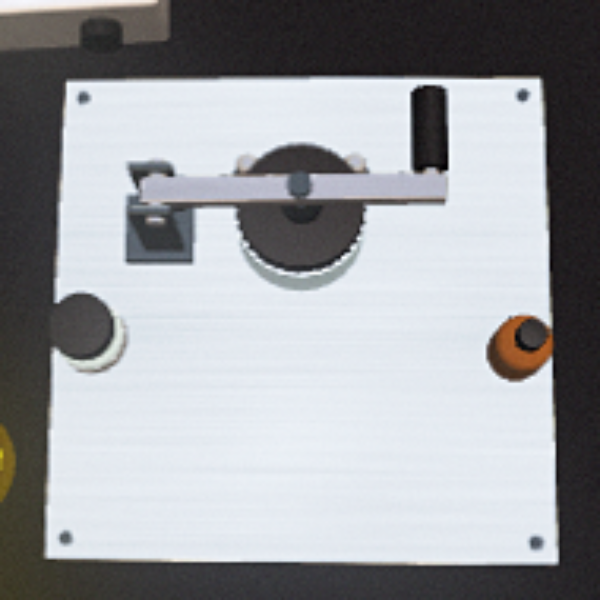

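View pics/s35.png

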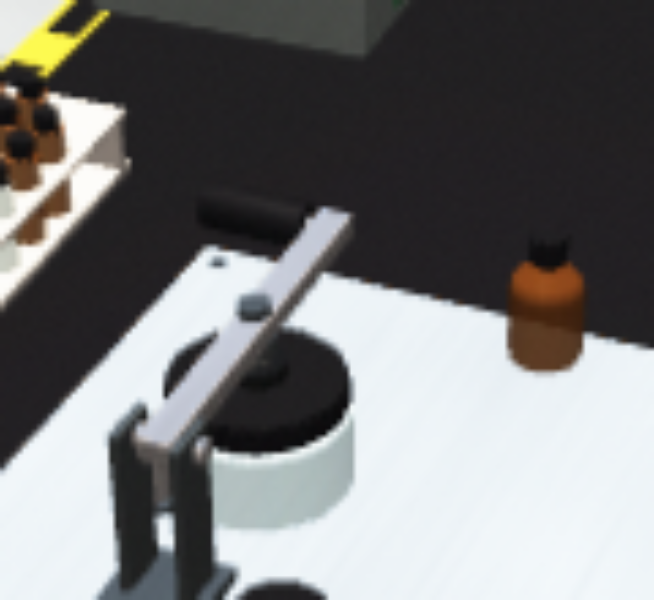

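The top view shows the arm clamped, the lid at (302,207) behind both posts, and the small jar (82,327) and amber bottle (520,347) where they started. Hand in.

```bash
python3 -c "
from plant import ctrl
print(ctrl.hand_in())"
```

```text
the job is handed in; nothing more can be done
None
```

The wide jar is against both posts and clamped, and I handed the job in at about 49 s of the 72 s allowed.

- **Starting state:** the hold-down arm stood at about 1.48 rad, so it was not in the jar's way. I nudged the jar to the posts under it and clamped it.
- **Failed check:** after the first clamping, a wrist-camera view from above showed the lid centre 53.7 mm from the right post but 56.6 mm from the left. The jar was only touching the right post. I had wrongly accepted it as seated because the pushing force rose to 12–14 N, although the top and side views already showed it 1–3 mm off.
- **Repair:** I swung the arm back up to about 1.55 rad and nudged the jar about 3 mm towards the left post, until it stopped. I then lowered the arm again slowly and let go.
- **Last checks:**
    - The lid centre is 53.8 mm from both posts, where 54 mm is nominal.
    - Just before release the hold-down was at about 0.19 rad, or about 4 mm of pad travel. The later pictures show it has not moved.
    - The small jar and the amber bottle are where they started, and the robot is touching nothing.
- **Uncertainty:** the pad's press depth is inferred from the arm's angle, good to about 1 mm. The spring force was too small to feel at the handle.

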